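Free the stuck objective drawer with the dowel

TASK

The drawer of the wooden objective cabinet is held shut by a spring latch. Take the yellow-handled dowel from its stand, push it gently straight down through the small brass-rimmed hole at the back of the cabinet's top, feeling for the latch that is hidden somewhere below, and press only until the drawer springs open a little. Put the dowel back in its stand, pull the drawer fully open and let go, leaving the jar, the loose objective and the blue slide box alone.

Things in the scene. Friction and masses are not known exactly. Their poses are not given: they have to be found in the camera images.
- cabinet: Fixed wooden cabinet, body 200 (x, depth) x 160 (y) x 100 mm high, with an overhanging light wood top 208 x 168 mm and 12 mm thick. Origin at the centre of its underside; its own -x is the front, where the drawer comes out; +x is the back. At the start it stands roughly with its front towards the robot's right (world -y).
- hole (a point): Centre of the release hole at the level of the cabinet's top face, 70 mm behind the cabinet's centre (cabinet frame 70, 0, 100 mm). Vertical round hole 13 mm across with a 2 mm chamfer, through the 12 mm top; its rim is marked in brass. More than 25 N from the dowel on any part of the cabinet damages it.
- latch (a point): Point on the hole's axis, 30 mm under the top face: the deepest place where the latch's flat head (22 mm across) may sit. Its true depth is unknown, 10 to 30 mm under the top face. It yields downward: 4 N starts it, 7 to 10 N presses it the 6 mm that free the drawer; a hard stop follows after 8.5 mm. The drawer then springs out about 30 mm and cannot relatch by itself.
- drawer (a joint): How far the drawer is out, m: 0 shut (latched), about 0.030 after it springs open, 0.090 at its end stop. It slides along the cabinet's -x; once free, pulling takes about 2 to 6 N and it stays where it is left.
- drawer_handle (a point): Middle of the drawer's brass bar handle; moves with the drawer. Round bar 10 mm thick and 90 mm long, level, along the cabinet's y, its centre line 42 mm out from the drawer's front face and 32 mm under the cabinet's top face (68 mm above the bench); free space all round it. With the drawer shut it is at cabinet frame -154, 0, 68 mm.
- dowel: Loose dowel, 125 mm long, 50 g, upright at the start. Origin at the centre of its lower end, own z up along it: round light wood shaft 10 mm thick from 0 to 65 mm, then a square yellow handle 18 x 18 mm (sides along its own x and y) from 65 to 125 mm. The shoulder under the handle rests on the stand's top, so the tip then hangs 65 mm below the stand's top, 10 mm above the bench.
- stand: Fixed dark wood block 64 x 64 x 75 mm high, origin at the centre of its underside, with a vertical hole in the middle of its top.
- stand_hole (a point): Centre of the mouth of the stand's hole at the level of its top face (75 mm above the bench): 15 mm across with a 3 mm chamfer, 70 mm deep.
- jar: Bystander: loose amber jar with a black cap, 52 mm across, 75 mm high, origin under its centre.
- objective: Bystander: loose steel microscope objective standing upright, 34 mm across, 52 mm high, origin under its centre.
- slidebox: Bystander: loose blue slide box 80 x 45 x 35 mm, origin under its centre.
Things that resemble listed ones, but are neither listed nor needed, are in the scene too. Of the things that look like the stand, the middle-sized one is meant.

How it is judged:
On the way, in this order (a step that is already met when the one before it is completed fails the run):
1. the drawer springs at least 15 mm open while the dowel's tip is in the release hole, more than 12 mm below the top face (value of joint drawer above 0.015 m and z of dowel in the frame of hole below -0.012 m and horizontal distance between dowel and hole below 0.012 m), for 0.05 s.
2. the drawer is pulled at least 75 mm out (value of joint drawer above 0.075 m), for 0.1 s.
At the end, for the whole second after the job is handed in: The drawer stands still at least 75 mm out of its 90 mm; the dowel stands upright (within 7 degrees) and at rest in the stand's hole, its tip at least 55 mm below the mouth and within 8 mm of the hole's axis (value of joint drawer above 0.075 m and velocity of joint drawer below 0.01 m/s and horizontal distance between dowel and stand_hole below 0.008 m and z of dowel in the frame of stand_hole below -0.055 m and angle between dowel's own z axis and vertical below 0.12 rad and linear speed of dowel below 0.02 m/s); the robot touches nothing.
It fails at once if the dowel presses on the cabinet, its drawer or its latch with more than 25 N (contact force between dowel and cabinet above 25 N).
It fails at once if a bystander is moved by more than 20 mm or tipped (distance of any of jar, objective, slidebox from where it was at the start of the episode above 0.02 m or angle between any of jar, objective, slidebox's own z axis and vertical above 0.4 rad).
It also fails if it takes over 72 s, if anything falls off the work surface, if the arm or the gripper's body presses on something with over 40 N, if the wrist force passes 120 N, or if a joint passes its speed limit or range.

ROBOT

A 6-joint arm with a two-finger parallel gripper is mounted at the origin on the work surface. World frame = base frame: x ahead of the robot, y to its left, z up, the work surface at z = 0. Lengths are in m, angles in rad, forces in N, time in s.
With the tool pointing down it reaches from about 0.35 to 0.775 m from the base axis. Payload 5.5 kg.
Tool frame: the origin (TCP) lies on the mounting face of the last link; the fingertips stand 173 mm ahead of it and the grasp point (between the pads) lies 155 mm ahead of it; z points along the fingers, y is the direction in which the jaws open and shut (so a half turn about z gives the same grasp; the last joint's range is limited). The gripper opens to 85 mm and grips with 20 to 120 N. Pads are 22 mm wide; open, the fingers measure 114 mm over their backs; the gripper's body (76 mm by 85 mm) begins 54 mm behind the grasp point. The pads swing forward as they close: fully open they stand 13 mm farther back than shut.
Start: joints at [1.146, 0.313, 0.046, 1.304, 0, 1.431], TCP at [0.162, 0.552, 0.405] pointing down, gripper open.
Joint ranges: [-2.76, 2.76], [-0.86, 1.69], [-1.03, 1.26], [-2.2, 2.34], [-1.47, 1.5], [-3.14, 3.14]. Speed limits (rad/s): [2.57, 2.57, 3.14, 3.14, 3.14, 3.14].

INTERFACE

Orientations are given as a unit quaternion [w, x, y, z].
In Python, from workcell import get_state, eyes, env gives the robot as it stands. The module is installed in compiled form; this text tells all that it offers.
- The arm moves only by the tool carry_out, never from a script. Its argument "motion" is a list of rows, each an object of numbers: "jaw": the opening, from -1 (shut) to 1 (fully open); "tx", "ty", "tz": the shift along the tool's x, y, z in cm; "wx", "wy", "wz": the turn, a rotation vector about the tool's x, y, z in degrees. In form: [{"jaw": .., "tx": .., "ty": .., "tz": .., "wx": .., "wy": .., "wz": ..}, ...]. A call has 1 to 20 rows; each row shifts and turns the commanded pose from where the row before left it, along the tool's axes as they then stand; what a row does not reach is not made up. A row lasts 1/8 s, in which the tool goes at most 62.5 mm and 10.7 degrees, less where a joint would pass 70% of its speed; a pose out of reach is approached as far as the arm can. A call with a gripper value outside its range is refused whole. The fingers move at their own pace and stop on an object; "force" is the grip in N (left out, the last holds). Time passes only in rows, so rows that do not move let the fingers close. It gives the time, the measured TCP pose, the force and the opening at its end, in the units of the state.
- get_state(): the state, without advancing time (a new reading comes with each control period).
- eyes.read_camera(name): name is "scene" or "top" or "wrist"; returns the picture (420x560x3 uint8, blue, green, red); there is no depth.
- eyes.calibration(name): a dict with "K" (3x3 intrinsics, pixels), "camera_from_world" (4x4, takes a point from world to camera coordinates). Camera axes: x right, y up, looking along -z (the intrinsics and any distortion apply to the point x, -y, -z); pixel columns grow to the right and rows downward; lengths in m; the calibration is good to about 2 mm. The wrist camera is an equidistant fisheye: a pixel r from the principal point sees the ray r / f radians off the axis. A picture is of the moment at which its call begins: read the wrist's pose just before it. calibration takes no time and is no camera call; for the wrist camera it gives the pose at the moment of the call.
- env.hand_in(): hands the job in, once; it reports no verdict.
The state is a dict: "clock": time; "joint_pos": joint angles; "qvel": joint speeds; "tau": joint torques, N m; "tcp_pos": TCP position; "orientation": TCP orientation; "wrist_force": force on the tool from outside, world axes, zero at the start; "ft_torque": the same for the moment, N m; "finger_gap": finger opening in m.
Only numpy, scipy, OpenCV 4.12 (cv2) and the standard library are available. Lean on these libraries where they do the work, as an engineer would, in place of code of your own. Each camera call takes 0.05 s, during which the arm holds its last target.

## Working session

There is one attempt and no reset: what is moved stays moved. The work goes in short steps, Python scripts to look and compute and a tool call to move; the robot and the scene stay as the last step left them, time stands still between calls to the robot, and variables do not carry over. Pictures are saved under pics/ and viewed, and the job is handed in when it is done.

Besides the shell and the picture viewer there is one more tool, called after "Call:" by a JSON object that holds its "method" and its "body", one argument or row to a line. carry_out: Moves the arm, as the interface text tells. Its arguments: {"type":"object","properties":{"motion":{"type":"array"},"force":{"type":"number"}},"required":["motion"]}

```bash
mkdir -p pics; ls; python3 - <<'E'
from workcell import get_state, eyes, env
import cv2,numpy as np
print(get_state())
for n in ("scene","top","wrist"):
    c=eyes.calibration(n); print(n,np.round(c["K"],1).tolist(),np.round(c["camera_from_world"],4).tolist(),[k for k in c])
    cv2.imwrite(f"pics/{n}0.png",eyes.read_camera(n))
E
```

```text
pics
{'clock': 0.0, 'joint_pos': array([ 1.14642573e+00,  3.13977330e-01,  4.49633831e-02,  1.30356323e+00,
       -4.28713487e-05,  1.43118705e+00]), 'qvel': array([ 0.00149463, -0.00011453,  0.00018933, -0.00073436,  0.00137875,
       -0.00137212]), 'tau': array([ 3.86990205e-04, -4.80622780e+01,  2.98535997e+01,  1.90926046e-02,
       -3.97860704e-04, -6.95449330e-06]), 'tcp_pos': array([0.16147132, 0.55165648, 0.40381532]), 'orientation': array([-2.27187076e-04,  1.41900009e-01,  9.89880596e-01, -8.61220358e-04]), 'wrist_force': array([ 0.17780301, -0.37794495,  0.42760384]), 'ft_torque': array([-0.03023517,  0.03017208,  0.00954146]), 'finger_gap': 0.0855630294128133}
scene [[388.8, 0.0, 280.7], [0.0, 388.8, 213.6], [0.0, 0.0, 1.0]] [[-0.5721, 0.82, -0.0186, 0.3198], [-0.5209, -0.3457, 0.7805, 0.2115], [0.6336, 0.4562, 0.6249, -1.3066], [0.0, 0.0, 0.0, 1.0]] ['K', 'camera_from_world']
top [[392.8, 0.0, 273.3], [0.0, 392.8, 211.6], [0.0, 0.0, 1.0]] [[0.0292, -0.9996, 0.0024, -0.038], [0.9982, 0.0293, 0.0528, -0.536], [-0.0528, 0.0008, 0.9986, -1.0428], [0.0, 0.0, 0.0, 1.0]] ['K', 'camera_from_world']
wrist [[325.2, 0.0, 287.0], [0.0, 325.2, 211.7], [0.0, 0.0, 1.0]] [[0.2802, 0.9599, -0.0014, -0.574], [-0.9082, 0.2646, -0.3244, 0.0439], [-0.311, 0.0922, 0.9459, -0.381], [0.0, 0.0, 0.0, 1.0]] ['K', 'camera_from_world']
```

View pics/scene0.png

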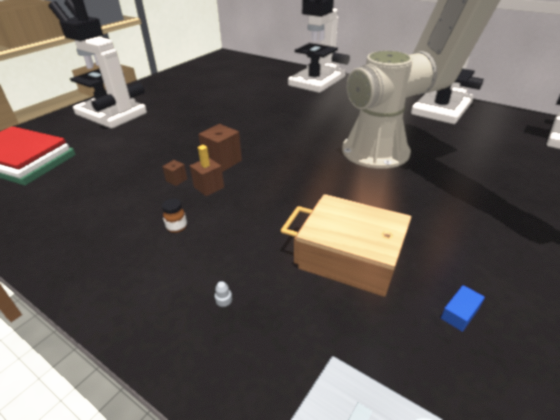

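View pics/top0.png

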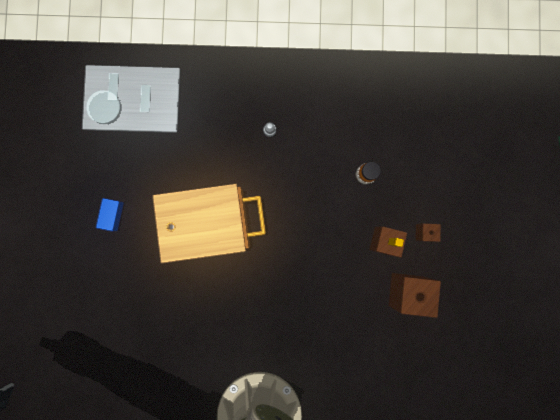

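View pics/wrist0.png

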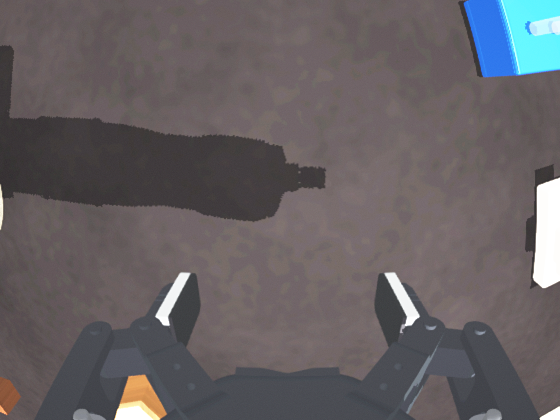

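The top view shows the cabinet at about (200,223) with its hole at (170,227) and the handle bar at (262,216). The middle stand with the dowel is at (392,241), the jar at (370,173), the objective at (270,129) and the slide box at (109,215). The scene view agrees. Next I measure by casting rays.

```bash
cat > h.py <<'E'
from workcell import get_state, eyes, env
import cv2,numpy as np
from scipy.spatial.transform import Rotation as R
def ray(c,u,v,fish=False):
    K=c["K"];T=c["camera_from_world"]
    x=(u-K[0,2])/K[0,0];y=(v-K[1,2])/K[1,1]
    if fish:
        r=np.hypot(x,y);s=np.sin(r)/r if r>1e-9 else 1;d=np.array([x*s,-y*s,-np.cos(r)])
    else: d=np.array([x,-y,-1.])
    Rm=T[:3,:3];return -Rm.T@T[:3,3],Rm.T@d
def onz(c,u,v,z,fish=False):
    o,d=ray(c,u,v,fish);return (o+d*(z-o[2])/d[2])
def proj(c,p,fish=False):
    q=c["camera_from_world"]@np.append(p,1);x,y,z=q[0],-q[1],-q[2];K=c["K"]
    if fish:
        rr=np.hypot(x,y);t=np.arctan2(rr,z);k=t/rr if rr>1e-9 else 1/z;x,y=x*k,y*k
    else:x,y=x/z,y/z
    return np.array([K[0,0]*x+K[0,2],K[1,1]*y+K[1,2]])
def Rt(): 
    s=get_state();w,x,y,z=s["orientation"];return s["tcp_pos"],R.from_quat([x,y,z,w]).as_matrix()
E
python3 - <<'E'
from h import *
c=eyes.calibration("top");im=cv2.imread("pics/top0.png")
hsv=cv2.cvtColor(im,cv2.COLOR_BGR2HSV)
def blobs(m,mn=20):
    cs,_=cv2.findContours(m,0,2);return [k for k in cs if cv2.contourArea(k)>mn]
y=cv2.inRange(hsv,(20,200,120),(35,255,255))
for k in blobs(y):
    print("yel",cv2.minAreaRect(k))
m=cv2.inRange(hsv,(8,60,120),(30,200,255)); 
for k in blobs(m,1000): 
    r=cv2.minAreaRect(k);print("wood",r)
    for p in cv2.boxPoints(r): print(p,onz(c,*p,0.1).round(4))
for n,p,z in [("hole",(170,227),.1),("dowel",(399,242.5),.135),("h",(262,216),.068),("jar",(371,172),.075),("obj",(270,129),.05),("box",(109,214),.035)]: print(n,onz(c,*p,z).round(4))
cr=np.hstack([cv2.resize(im[175:275,140:280],None,fx=4,fy=4,interpolation=2),])
cv2.imwrite("pics/t1.png",cr)
cv2.imwrite("pics/t2.png",cv2.resize(im[205:325,370:450],None,fx=5,fy=5,interpolation=2))
E
```

```text
yel ((398.5882568359375, 242.14706420898438), (8.00367546081543, 8.246211051940918), 14.03624439239502)
wood ((209.13388061523438, 221.4817657470703), (68.90773010253906, 108.0455322265625), 82.23483276367188)
[150.95132 194.64304] [0.5655 0.2817 0.1   ]
[258.00607 180.04465] [0.6097 0.0179 0.1   ]
[267.31644 248.3205 ] [ 0.4415 -0.0103  0.1   ]
[160.26169 262.91888] [0.3982 0.2512 0.1   ]
hole [0.4869 0.2311 0.1   ]
dowel [ 0.4658 -0.3228  0.135 ]
h [0.522  0.0061 0.068 ]
jar [ 0.6421 -0.2685  0.075 ]
obj [ 0.7521 -0.0073  0.05  ]
box [0.5168 0.4101 0.035 ]
```

View pics/t1.png

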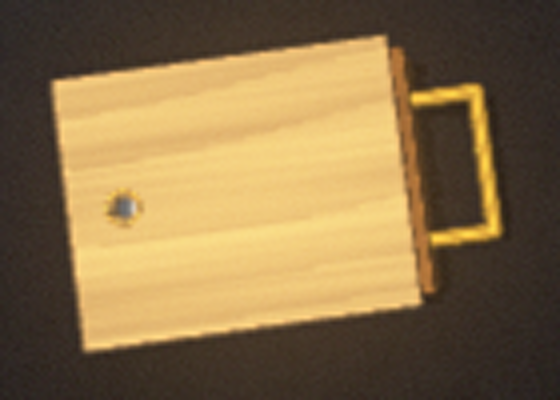

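View pics/t2.png

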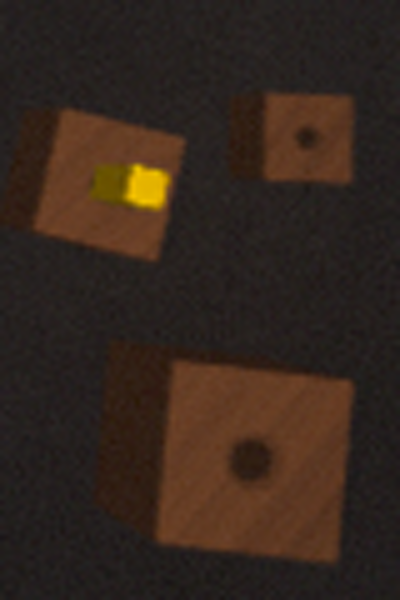

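```bash
python3 - <<'E'
from h import *
c=eyes.calibration("top")
def w(pts,s,o,z): return np.array([onz(c,(x+.5)/s-.5+o[0],(y+.5)/s-.5+o[1],z) for x,y in pts])
P=w([(53,80),(387,37),(421,303),(84,351)],4,(140,175),.1); print(P.round(4)); ctr=P.mean(0);ctr
print("sizes",[np.linalg.norm(P[i]-P[(i+1)%4]).round(4) for i in range(4)])
back=(P[0]+P[3])/2;front=(P[1]+P[2])/2;ax=(back-front)[:2];ax/=np.linalg.norm(ax)
sy=(P[0]-P[3])[:2]+(P[1]-P[2])[:2]
print("ctr",ctr,"+x dir",ax,np.degrees(np.arctan2(ax[1],ax[0])),"y-edge ang",np.degrees(np.arctan2(sy[1],sy[0])))
print("hole pred",ctr[:2]+.07*ax,"meas",w([(124,208)],4,(140,175),.1))
print("handle pred",ctr[:2]-.154*ax,"meas",w([(484,162)],4,(140,175),.068))
S=w([(63,108),(186,137),(159,261),(35,230)],5,(370,205),.075);print(S.round(4),S.mean(0),[np.linalg.norm(S[i]-S[(i+1)%4]).round(4) for i in range(4)])
d=(S[1]-S[0]+S[2]-S[3]);print("stand edge",np.degrees(np.arctan2(d[1],d[0])))
D=w([(133,165),(170,172),(164,208),(126,203)],5,(370,205),.135);print(D.round(4),D.mean(0));d=(D[1]-D[0]+D[2]-D[3]);print(np.degrees(np.arctan2(d[1],d[0])))
p,M=Rt();print(p);print(M.round(3))
E
```

```text
[[0.5657 0.2769 0.1   ]
 [0.5985 0.0713 0.1   ]
 [0.4349 0.0448 0.1   ]
 [0.3996 0.2504 0.1   ]]
sizes [np.float64(0.2083), np.float64(0.1658), np.float64(0.2086), np.float64(0.1682)]
ctr [0.49968279 0.16082953 0.1       ] +x dir [-0.16348968  0.98654504] 99.40950795044463 y-edge ang 9.140498053008425
hole pred [0.48823851 0.22988769] meas [[0.48788047 0.22963386 0.1       ]]
handle pred [0.5248602 0.0089016] meas [[0.5241256  0.00972236 0.068     ]]
[[ 0.5048 -0.2991  0.075 ]
 [ 0.4919 -0.3616  0.075 ]
 [ 0.4291 -0.3487  0.075 ]
 [ 0.4428 -0.2858  0.075 ]] [ 0.46715165 -0.3237942   0.075     ] [np.float64(0.0638), np.float64(0.0642), np.float64(0.0643), np.float64(0.0634)]
stand edge -101.98896444002699
[[ 0.4773 -0.316   0.135 ]
 [ 0.4744 -0.3336  0.135 ]
 [ 0.4573 -0.331   0.135 ]
 [ 0.4592 -0.3129  0.135 ]] [ 0.46704012 -0.32339345  0.135     ]
-97.41514641144073
[0.1615062  0.55170343 0.40398648]
[[-0.96   0.281 -0.001]
 [ 0.281  0.96  -0.001]
 [ 0.    -0.001 -1.   ]]
```

Call:
{"method": "carry_out", "body": {
  "motion": [
    {"jaw":1,"wz":-6.3},
    {"jaw":1,"tx":-3.15,"ty":-1.56},
    {"jaw":1,"tx":-3.15,"ty":-1.56},
    {"jaw":1,"tx":-3.15,"ty":-1.56},
    {"jaw":1,"tx":-3.15,"ty":-1.56},
    {"jaw":1,"tx":-3.15,"ty":-1.56},
    {"jaw":1,"tx":-3.15,"ty":-1.56},
    {"jaw":1,"tx":-3.15,"ty":-1.56},
    {"jaw":1,"tx":-3.15,"ty":-1.56},
    {"jaw":1,"tx":-3.15,"ty":-1.56},
    {"jaw":1,"tx":-3.15,"ty":-1.56},
    {"jaw":1,"tx":-3.15,"ty":-1.56},
    {"jaw":1,"tx":-3.15,"ty":-1.56}
  ]
}}

```text
invalid input at $.motion[0]: expected keys jaw, tx, ty, tz, wx, wy, wz
```

```bash
python3 - <<'E'
from h import *
n="wrist"
c=eyes.calibration(n);p,M=Rt();im=eyes.read_camera(n);cv2.imwrite("pics/w1.png",im)
print(p,M.round(4).tolist(),get_state()["clock"])
print(proj(c,[.488,.2297,.1],True))
E
```

```text
[0.1615062  0.55170343 0.40398648] [[-0.9597, 0.281, -0.0006], [0.281, 0.9597, -0.0013], [0.0002, -0.0014, -1.0]] 0.2
[155.52878462 436.3464167 ]
```

View pics/w1.png

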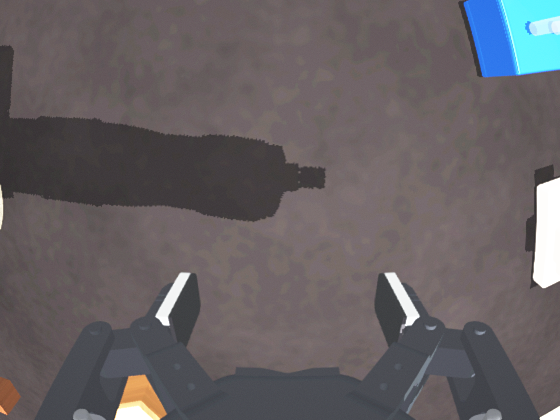

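The call was refused because every row needs all seven keys, so the view is unchanged. I'll send it again with all of them.

Call:
{"method": "carry_out", "body": {
  "motion": [
    {"jaw":1,"tx":0,"ty":0,"tz":0,"wx":0,"wy":0,"wz":-6.3},
    {"jaw":1,"tx":-3.15,"ty":-1.56,"tz":0,"wx":0,"wy":0,"wz":0},
    {"jaw":1,"tx":-3.15,"ty":-1.56,"tz":0,"wx":0,"wy":0,"wz":0},
    {"jaw":1,"tx":-3.15,"ty":-1.56,"tz":0,"wx":0,"wy":0,"wz":0},
    {"jaw":1,"tx":-3.15,"ty":-1.56,"tz":0,"wx":0,"wy":0,"wz":0},
    {"jaw":1,"tx":-3.15,"ty":-1.56,"tz":0,"wx":0,"wy":0,"wz":0},
    {"jaw":1,"tx":-3.15,"ty":-1.56,"tz":0,"wx":0,"wy":0,"wz":0},
    {"jaw":1,"tx":-3.15,"ty":-1.56,"tz":0,"wx":0,"wy":0,"wz":0},
    {"jaw":1,"tx":-3.15,"ty":-1.56,"tz":0,"wx":0,"wy":0,"wz":0},
    {"jaw":1,"tx":-3.15,"ty":-1.56,"tz":0,"wx":0,"wy":0,"wz":0},
    {"jaw":1,"tx":-3.15,"ty":-1.56,"tz":0,"wx":0,"wy":0,"wz":0},
    {"jaw":1,"tx":-3.15,"ty":-1.56,"tz":0,"wx":0,"wy":0,"wz":0},
    {"jaw":1,"tx":-3.15,"ty":-1.56,"tz":0,"wx":0,"wy":0,"wz":0}
  ]
}}

```text
clock: 1.82
tcp_pos: [0.5021, 0.301, 0.4045]
orientation: [-0.0, 0.087, 0.996, -0.0]
wrist_force: [0.9, -0.1, 0.7]
finger_gap: 0.0855
```

```bash
python3 - <<'E'
from h import *
n="wrist"
c=eyes.calibration(n);p,M=Rt();im=eyes.read_camera(n);cv2.imwrite("pics/w2.png",im)
print(p,M.round(4).tolist(),get_state()["clock"])
print(proj(c,[.488,.2297,.1],True))
E
```

```text
[0.50205037 0.300971   0.40450302] [[-0.9847, 0.174, -0.0003], [0.174, 0.9847, 0.0], [0.0003, -0.0, -1.0]] 1.875
[206.453862   197.96551466]
```

View pics/w2.png

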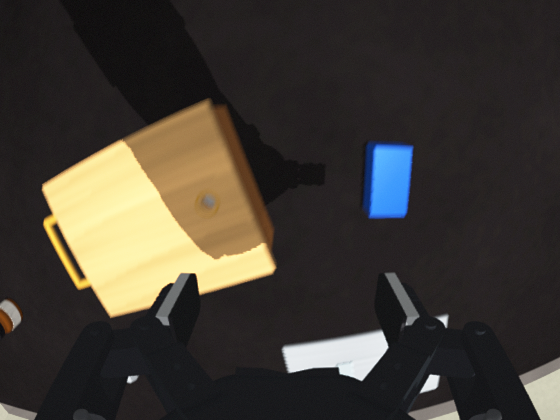

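The wrist view shows the hole at about (208,201), against (206.5,198) predicted from the top view. I'll refine that point.

```bash
python3 - <<'E'
from h import *
c=eyes.calibration("wrist")
im=cv2.imread("pics/w2.png")
cv2.imwrite("pics/w2c.png",cv2.resize(im[180:225,180:240],None,fx=10,fy=10,interpolation=2))
for p in [(208,201),(208,202),(206.5,198)]: print(onz(c,*p,.1,True))
# corners back
E
```

```text
[0.49458855 0.2279547  0.1       ]
[0.49550322 0.22771795 0.1       ]
[0.49159819 0.22728293 0.1       ]
```

View pics/w2c.png

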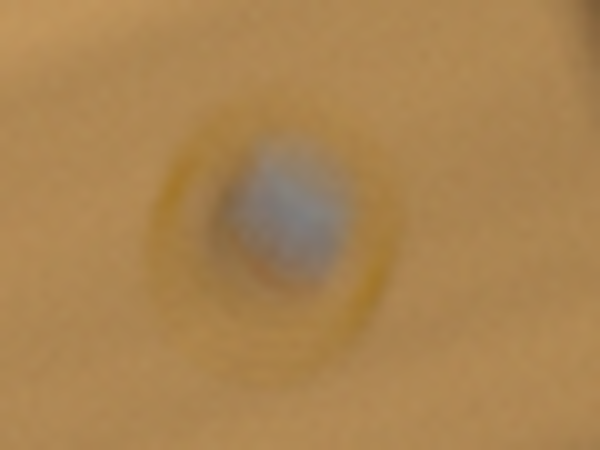

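```bash
python3 - <<'E'
from h import *
c=eyes.calibration("wrist");p,M=Rt();im=eyes.read_camera("wrist");print(p,get_state()["qvel"].round(4))
c2=eyes.calibration("wrist");p2,M=Rt();print(p2,np.abs(c2["camera_from_world"]-c["camera_from_world"]).max())
print(onz(c,*proj(c,[.488,.2297,.1],True),.1,True))
cv2.imwrite("pics/w3c.png",cv2.resize(im[180:225,180:240],None,fx=10,fy=10,interpolation=2))
print(proj(c,[.488,.2297,.1],True),onz(c,207.25,203.25,.1,True), onz(c2,207.25,203.25,.1,True))
E
```

```text
[0.50516525 0.29885242 0.40418848] [ 0.0461 -0.02   -0.0272  0.0175  0.0262  0.0308]
[0.50368428 0.29984278 0.40406037] 0.0022768088925863017
[0.488  0.2297 0.1   ]
[208.05648816 193.7321057 ] [0.49652202 0.2267287  0.1       ] [0.49445246 0.22807339 0.1       ]
```

View pics/w3c.png

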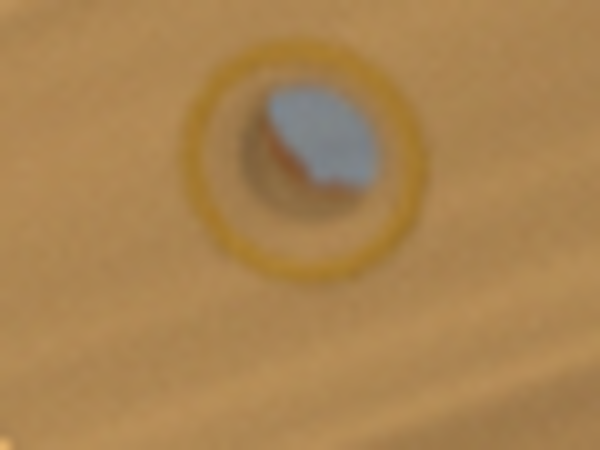

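Call:
{"method": "carry_out", "body": {
  "motion": [
    {"jaw":1,"tx":-0.57,"ty":-4.78,"tz":0,"wx":0,"wy":0,"wz":0},
    {"jaw":1,"tx":-0.57,"ty":-4.78,"tz":0,"wx":0,"wy":0,"wz":0},
    {"jaw":1,"tx":-0.57,"ty":-4.78,"tz":0,"wx":0,"wy":0,"wz":0},
    {"jaw":1,"tx":-0.57,"ty":-4.78,"tz":0,"wx":0,"wy":0,"wz":0},
    {"jaw":1,"tx":-0.57,"ty":-4.78,"tz":0,"wx":0,"wy":0,"wz":0},
    {"jaw":1,"tx":-0.57,"ty":-4.78,"tz":0,"wx":0,"wy":0,"wz":0},
    {"jaw":1,"tx":-0.57,"ty":-4.78,"tz":0,"wx":0,"wy":0,"wz":0},
    {"jaw":1,"tx":-0.57,"ty":-4.78,"tz":0,"wx":0,"wy":0,"wz":0},
    {"jaw":1,"tx":-0.57,"ty":-4.78,"tz":0,"wx":0,"wy":0,"wz":0},
    {"jaw":1,"tx":-0.57,"ty":-4.78,"tz":0,"wx":0,"wy":0,"wz":0},
    {"jaw":1,"tx":-0.57,"ty":-4.78,"tz":0,"wx":0,"wy":0,"wz":0},
    {"jaw":1,"tx":-0.57,"ty":-4.78,"tz":0,"wx":0,"wy":0,"wz":0},
    {"jaw":1,"tx":-0.57,"ty":-4.78,"tz":0,"wx":0,"wy":0,"wz":0},
    {"jaw":1,"tx":0,"ty":0,"tz":0,"wx":0,"wy":0,"wz":0},
    {"jaw":1,"tx":0,"ty":0,"tz":0,"wx":0,"wy":0,"wz":0},
    {"jaw":1,"tx":0,"ty":0,"tz":0,"wx":0,"wy":0,"wz":0},
    {"jaw":1,"tx":0,"ty":0,"tz":0,"wx":0,"wy":0,"wz":0}
  ]
}}

```text
clock: 4.05
tcp_pos: [0.4664, -0.3219, 0.405]
orientation: [0.0, 0.086, 0.996, 0.0]
wrist_force: [-0.3, -0.2, 0.1]
finger_gap: 0.0854
```

```bash
python3 - <<'E'
from h import *
n="wrist"
c=eyes.calibration(n);p,M=Rt();im=eyes.read_camera(n);cv2.imwrite("pics/w4.png",im)
print(p,M.round(4).tolist(),get_state()["clock"],get_state()["qvel"].round(4))
print("pred dowel top px",proj(c,[.4671,-.3236,.135],True), "stand corners",[proj(c,q,True).round(1) for q in [( 0.5048, -0.2991,  0.075 ),( 0.4919, -0.3616,  0.075 ),( 0.4291, -0.3487,  0.075 ),( 0.4428, -0.2858,  0.075 )]])
E
```

```text
[ 0.4663519  -0.32185254  0.40495438] [[-0.985, 0.1723, 0.0002], [0.1723, 0.985, 0.0001], [-0.0002, 0.0001, -1.0]] 4.1 [-0.0055  0.0046  0.004  -0.0003 -0.0009 -0.0012]
pred dowel top px [285.2624971  213.14903103] stand corners [array([316.5, 224.6]), array([252.1, 222.7]), array([252.1, 158.5]), array([320.9, 161.3])]
```

View pics/w4.png

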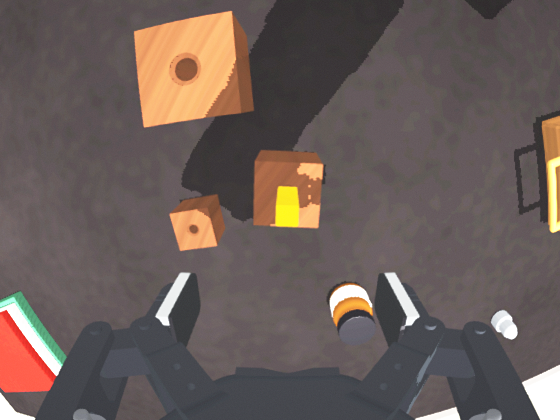

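The wrist view puts the dowel top at about (287,218), against (285,213) predicted. The stand's corners are off by the same +4 px, so this is a constant camera bias of about 3 mm in x. I'll split the difference, descend and grip.

Call:
{"method": "carry_out", "body": {
  "motion": [
    {"jaw":1,"tx":-0.2,"ty":-0.06,"tz":1.8,"wx":0,"wy":0,"wz":0},
    {"jaw":1,"tx":0,"ty":0,"tz":1.8,"wx":0,"wy":0,"wz":0},
    {"jaw":1,"tx":0,"ty":0,"tz":1.8,"wx":0,"wy":0,"wz":0},
    {"jaw":1,"tx":0,"ty":0,"tz":1.8,"wx":0,"wy":0,"wz":0},
    {"jaw":1,"tx":0,"ty":0,"tz":1.8,"wx":0,"wy":0,"wz":0},
    {"jaw":1,"tx":0,"ty":0,"tz":1.8,"wx":0,"wy":0,"wz":0},
    {"jaw":1,"tx":0,"ty":0,"tz":1.8,"wx":0,"wy":0,"wz":0},
    {"jaw":1,"tx":0,"ty":0,"tz":1.6,"wx":0,"wy":0,"wz":0},
    {"jaw":1,"tx":0,"ty":0,"tz":0,"wx":0,"wy":0,"wz":0},
    {"jaw":1,"tx":0,"ty":0,"tz":0,"wx":0,"wy":0,"wz":0},
    {"jaw":1,"tx":0,"ty":0,"tz":0,"wx":0,"wy":0,"wz":0}
  ]
}}

```text
clock: 5.48
tcp_pos: [0.4683, -0.3242, 0.2636]
orientation: [0.001, 0.087, 0.996, -0.0]
wrist_force: [-0.4, 0.0, -1.2]
finger_gap: 0.0853
```

```bash
python3 - <<'E'
from h import *
n="wrist"
c=eyes.calibration(n);p,M=Rt();im=eyes.read_camera(n);cv2.imwrite("pics/w5.png",im)
print(p,get_state()["clock"],get_state()["qvel"].round(4))
E
```

```text
[ 0.46830443 -0.32421757  0.26355348] 5.525 [ 0.0002  0.0004 -0.0033 -0.0001  0.001   0.0008]
```

View pics/w5.png

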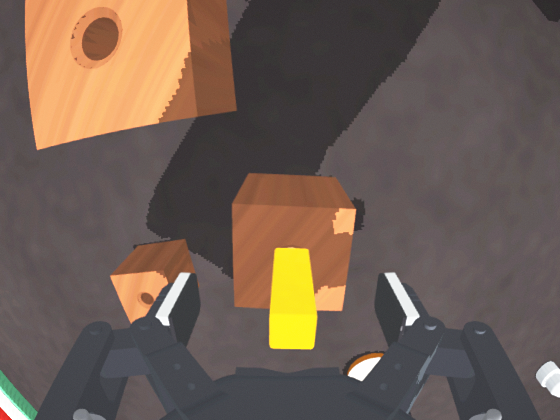

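The handle (u about 293) sits centred between the pads. I close the gripper.

Call:
{"method": "carry_out", "body": {
  "motion": [
    {"jaw":0,"tx":0,"ty":0,"tz":0,"wx":0,"wy":0,"wz":0},
    {"jaw":-0.5,"tx":0,"ty":0,"tz":0,"wx":0,"wy":0,"wz":0},
    {"jaw":-1,"tx":0,"ty":0,"tz":0,"wx":0,"wy":0,"wz":0},
    {"jaw":-1,"tx":0,"ty":0,"tz":0,"wx":0,"wy":0,"wz":0},
    {"jaw":-1,"tx":0,"ty":0,"tz":0,"wx":0,"wy":0,"wz":0},
    {"jaw":-1,"tx":0,"ty":0,"tz":0,"wx":0,"wy":0,"wz":0},
    {"jaw":-1,"tx":0,"ty":0,"tz":0,"wx":0,"wy":0,"wz":0},
    {"jaw":-1,"tx":0,"ty":0,"tz":0,"wx":0,"wy":0,"wz":0}
  ],
  "force": 50
}}

```text
clock: 6.52
tcp_pos: [0.468, -0.324, 0.2627]
orientation: [0.0, 0.087, 0.996, -0.0]
wrist_force: [0.0, -0.1, 1.1]
finger_gap: 0.0171
```

```bash
python3 - <<'E'
from h import *
n="wrist"
s=get_state();print(s["tcp_pos"],s["orientation"],s["finger_gap"],s["wrist_force"],s["ft_torque"])
cv2.imwrite("pics/w6.png",eyes.read_camera(n))
E
```

```text
[ 0.46800147 -0.32403101  0.26272833] [ 5.91166494e-05  8.73250729e-02  9.96179867e-01 -1.35088148e-05] 0.017107323756906895 [ 0.02036197 -0.0623151   1.06122451] [-0.02129066  0.07264852  0.04244303]
```

View pics/w6.png

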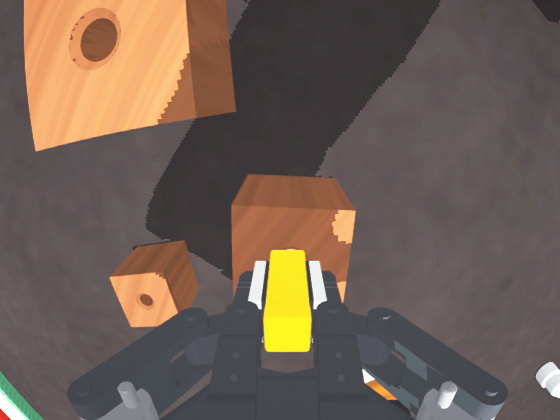

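Call:
{"method": "carry_out", "body": {
  "motion": [
    {"jaw":-1,"tx":0,"ty":0,"tz":-1,"wx":0,"wy":0,"wz":0},
    {"jaw":-1,"tx":0,"ty":0,"tz":-2,"wx":0,"wy":0,"wz":0},
    {"jaw":-1,"tx":0,"ty":0,"tz":-2,"wx":0,"wy":0,"wz":0},
    {"jaw":-1,"tx":0,"ty":0,"tz":-2,"wx":0,"wy":0,"wz":0},
    {"jaw":-1,"tx":0,"ty":0,"tz":-2,"wx":0,"wy":0,"wz":0},
    {"jaw":-1,"tx":0,"ty":0,"tz":-2,"wx":0,"wy":0,"wz":0},
    {"jaw":-1,"tx":0,"ty":0,"tz":-2,"wx":0,"wy":0,"wz":0},
    {"jaw":-1,"tx":0,"ty":0,"tz":-2,"wx":0,"wy":0,"wz":0},
    {"jaw":-1,"tx":0,"ty":0,"tz":0,"wx":0,"wy":0,"wz":0},
    {"jaw":-1,"tx":0,"ty":0,"tz":0,"wx":0,"wy":0,"wz":0}
  ]
}}

```text
clock: 7.82
tcp_pos: [0.4679, -0.3239, 0.4121]
orientation: [-0.0, 0.087, 0.996, 0.0]
wrist_force: [1.3, 0.3, -1.2]
finger_gap: 0.0171
```

Call:
{"method": "carry_out", "body": {
  "motion": [
    {"jaw":-1,"tx":0.58,"ty":4.22,"tz":0,"wx":0,"wy":0,"wz":0},
    {"jaw":-1,"tx":0.58,"ty":4.22,"tz":0,"wx":0,"wy":0,"wz":0},
    {"jaw":-1,"tx":0.58,"ty":4.22,"tz":0,"wx":0,"wy":0,"wz":0},
    {"jaw":-1,"tx":0.58,"ty":4.22,"tz":0,"wx":0,"wy":0,"wz":0},
    {"jaw":-1,"tx":0.58,"ty":4.22,"tz":0,"wx":0,"wy":0,"wz":0},
    {"jaw":-1,"tx":0.58,"ty":4.22,"tz":0,"wx":0,"wy":0,"wz":0},
    {"jaw":-1,"tx":0.58,"ty":4.22,"tz":0,"wx":0,"wy":0,"wz":0},
    {"jaw":-1,"tx":0.58,"ty":4.22,"tz":0,"wx":0,"wy":0,"wz":0},
    {"jaw":-1,"tx":0.58,"ty":4.22,"tz":0,"wx":0,"wy":0,"wz":0},
    {"jaw":-1,"tx":0.58,"ty":4.22,"tz":0,"wx":0,"wy":0,"wz":0},
    {"jaw":-1,"tx":0.58,"ty":4.22,"tz":0,"wx":0,"wy":0,"wz":0},
    {"jaw":-1,"tx":0.58,"ty":4.22,"tz":0,"wx":0,"wy":0,"wz":0},
    {"jaw":-1,"tx":0.58,"ty":4.22,"tz":0,"wx":0,"wy":0,"wz":0},
    {"jaw":-1,"tx":0,"ty":0,"tz":0,"wx":0,"wy":0,"wz":0},
    {"jaw":-1,"tx":0,"ty":0,"tz":0,"wx":0,"wy":0,"wz":0},
    {"jaw":-1,"tx":0,"ty":0,"tz":1,"wx":0,"wy":0,"wz":0},
    {"jaw":-1,"tx":0,"ty":0,"tz":1.5,"wx":0,"wy":0,"wz":0},
    {"jaw":-1,"tx":0,"ty":0,"tz":1,"wx":0,"wy":0,"wz":0},
    {"jaw":-1,"tx":0,"ty":0,"tz":0,"wx":0,"wy":0,"wz":0},
    {"jaw":-1,"tx":0,"ty":0,"tz":0,"wx":0,"wy":0,"wz":0}
  ]
}}

```text
clock: 10.32
tcp_pos: [0.4893, 0.2293, 0.3778]
orientation: [0.0, 0.087, 0.996, 0.0]
wrist_force: [-0.7, -0.0, -0.6]
finger_gap: 0.0173
```

```bash
python3 - <<'E'
from h import *
s=get_state();print(s["tcp_pos"],s["orientation"],s["finger_gap"],s["wrist_force"],s["qvel"].round(3),s["clock"])
c=eyes.calibration("wrist");cv2.imwrite("pics/w7.png",eyes.read_camera("wrist"));
np.save("c7.npy",c["camera_from_world"])
cv2.imwrite("pics/s7.png",eyes.read_camera("scene"));cv2.imwrite("pics/t7.png",eyes.read_camera("top"))
E
```

```text
[0.48925712 0.22926507 0.37782793] [6.50703186e-05 8.74107481e-02 9.96172348e-01 9.87409478e-05] 0.0173327645701841 [-0.69343807 -0.00596971 -0.62813923] [ 0.003 -0.004  0.01  -0.    -0.002 -0.001] 10.325
```

View pics/w7.png

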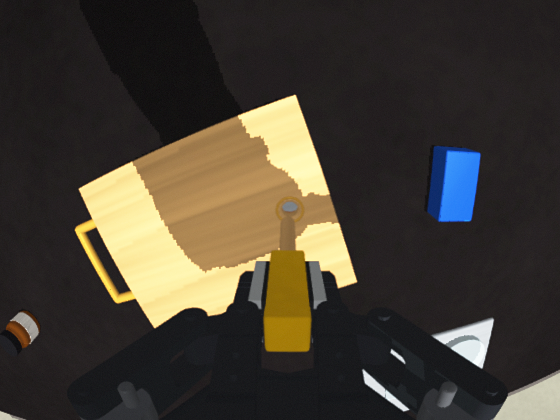

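View pics/s7.png

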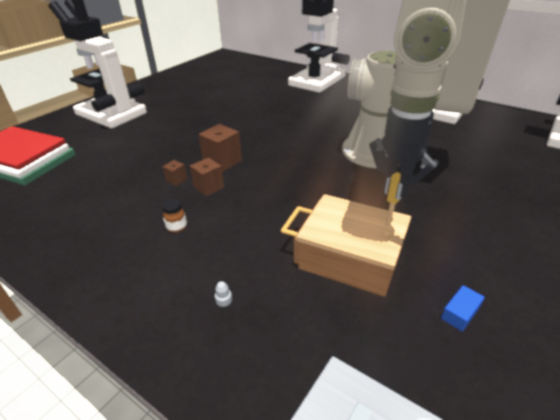

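The wrist view shows the dowel tip just above the brass ring at about (290,207). I zoom in to measure the offset.

```bash
python3 - <<'E'
from h import *
c=eyes.calibration("wrist");c["camera_from_world"]=np.load("c7.npy")
for z in (.185,.15,.1251,.1): print(z,proj(c,[.4893,.2293,z],True))
im=cv2.imread("pics/w7.png");cv2.imwrite("pics/w7c.png",cv2.resize(im[190:260,250:330],None,fx=8,fy=8,interpolation=2))
E
```

```text
0.185 [287.52382902 256.81643262]
0.15 [287.42871518 232.7588545 ]
0.1251 [287.37619002 219.61448604]
0.1 [287.33244976 208.74289105]
```

View pics/w7c.png

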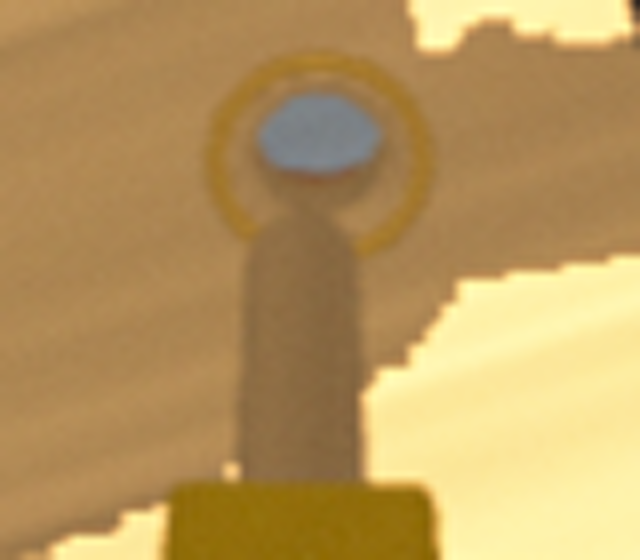

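Call:
{"method": "carry_out", "body": {
  "motion": [
    {"jaw":-1,"tx":0.06,"ty":0.1,"tz":0.8,"wx":0,"wy":0,"wz":0},
    {"jaw":-1,"tx":0,"ty":0,"tz":0.8,"wx":0,"wy":0,"wz":0},
    {"jaw":-1,"tx":0,"ty":0,"tz":0.1,"wx":0,"wy":0,"wz":0},
    {"jaw":-1,"tx":0,"ty":0,"tz":0,"wx":0,"wy":0,"wz":0},
    {"jaw":-1,"tx":0,"ty":0,"tz":0,"wx":0,"wy":0,"wz":0},
    {"jaw":-1,"tx":0,"ty":0,"tz":0,"wx":0,"wy":0,"wz":0}
  ]
}}

```text
clock: 11.22
tcp_pos: [0.4889, 0.2305, 0.361]
orientation: [0.0, 0.087, 0.996, 0.0]
wrist_force: [0.4, -0.1, -1.1]
finger_gap: 0.0177
```

```bash
python3 - <<'E'
from h import *
s=get_state();print(s["tcp_pos"],s["wrist_force"],s["clock"],s["qvel"].round(3))
c=eyes.calibration("wrist");im=eyes.read_camera("wrist");im2=eyes.read_camera("scene")
p=s["tcp_pos"]
for z in (p[2]-.2527,.1): print(z,proj(c,[p[0],p[1],z],True))
cs=eyes.calibration("scene")
for z in (p[2]-.2527,.1): print(z,proj(cs,[p[0],p[1],z]))
cv2.imwrite("pics/w8c.png",cv2.resize(im[190:260,250:330],None,fx=8,fy=8,interpolation=2))
cv2.imwrite("pics/s8c.png",cv2.resize(im2[170:260,350:430],None,fx=6,fy=6,interpolation=2))
E
```

```text
[0.48885413 0.23045181 0.36095186] [ 0.41267515 -0.09692085 -1.06507398] 11.225 [ 0.    -0.    -0.002  0.     0.002  0.   ]
0.10825185734417475 [287.25369137 219.53757143]
0.1 [287.24093589 215.73055296]
0.10825185734417475 [387.83617359 231.72938162]
0.1 [387.24193867 234.63647464]
```

View pics/w8c.png

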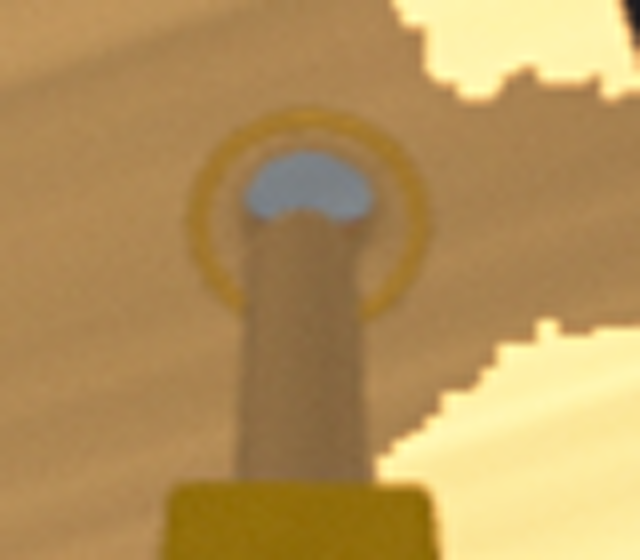

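View pics/s8c.png

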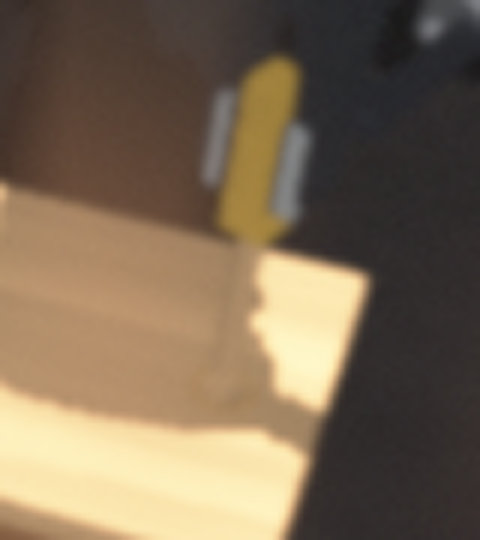

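Measured just above the rim, the hole lies about 0.5 mm in tool +y and 0.9 mm in tool +x from the dowel's axis. I correct that and enter the hole slowly.

Call:
{"method": "carry_out", "body": {
  "motion": [
    {"jaw":-1,"tx":0.09,"ty":0.05,"tz":0.3,"wx":0,"wy":0,"wz":0},
    {"jaw":-1,"tx":0,"ty":0,"tz":0.3,"wx":0,"wy":0,"wz":0},
    {"jaw":-1,"tx":0,"ty":0,"tz":0.1,"wx":0,"wy":0,"wz":0},
    {"jaw":-1,"tx":0,"ty":0,"tz":0.1,"wx":0,"wy":0,"wz":0},
    {"jaw":-1,"tx":0,"ty":0,"tz":0.1,"wx":0,"wy":0,"wz":0},
    {"jaw":-1,"tx":0,"ty":0,"tz":0.1,"wx":0,"wy":0,"wz":0},
    {"jaw":-1,"tx":0,"ty":0,"tz":0,"wx":0,"wy":0,"wz":0}
  ]
}}

```text
clock: 12.2
tcp_pos: [0.4879, 0.2311, 0.3507]
orientation: [-0.0, 0.087, 0.996, 0.0]
wrist_force: [-1.2, -0.9, -0.8]
finger_gap: 0.0176
```

Call:
{"method": "carry_out", "body": {
  "motion": [
    {"jaw":-1,"tx":0,"ty":0,"tz":0.1,"wx":0,"wy":0,"wz":0},
    {"jaw":-1,"tx":0,"ty":0,"tz":0.1,"wx":0,"wy":0,"wz":0},
    {"jaw":-1,"tx":0,"ty":0,"tz":0,"wx":0,"wy":0,"wz":0}
  ]
}}

```text
clock: 12.58
tcp_pos: [0.4879, 0.2311, 0.3486]
orientation: [-0.0, 0.087, 0.996, 0.0]
wrist_force: [0.5, -0.7, -0.6]
finger_gap: 0.0176
```

The tip is 4 mm inside the hole with no vertical force. I continue down, checking the force as I go.

Call:
{"method": "carry_out", "body": {
  "motion": [
    {"jaw":-1,"tx":0,"ty":0,"tz":0.2,"wx":0,"wy":0,"wz":0},
    {"jaw":-1,"tx":0,"ty":0,"tz":0.2,"wx":0,"wy":0,"wz":0},
    {"jaw":-1,"tx":0,"ty":0,"tz":0.1,"wx":0,"wy":0,"wz":0},
    {"jaw":-1,"tx":0,"ty":0,"tz":0.1,"wx":0,"wy":0,"wz":0},
    {"jaw":-1,"tx":0,"ty":0,"tz":0,"wx":0,"wy":0,"wz":0}
  ]
}}

```text
clock: 13.2
tcp_pos: [0.4879, 0.2311, 0.3426]
orientation: [-0.0, 0.087, 0.996, 0.0]
wrist_force: [-0.5, 0.3, -2.3]
finger_gap: 0.0173
```

Call:
{"method": "carry_out", "body": {
  "motion": [
    {"jaw":-1,"tx":0,"ty":0,"tz":0.1,"wx":0,"wy":0,"wz":0},
    {"jaw":-1,"tx":0,"ty":0,"tz":0.1,"wx":0,"wy":0,"wz":0},
    {"jaw":-1,"tx":0,"ty":0,"tz":0.1,"wx":0,"wy":0,"wz":0},
    {"jaw":-1,"tx":0,"ty":0,"tz":0,"wx":0,"wy":0,"wz":0}
  ]
}}

```text
clock: 13.7
tcp_pos: [0.4879, 0.2311, 0.3396]
orientation: [-0.0, 0.087, 0.996, -0.0]
wrist_force: [1.1, -0.2, -0.7]
finger_gap: 0.0173
```

Call:
{"method": "carry_out", "body": {
  "motion": [
    {"jaw":-1,"tx":0,"ty":0,"tz":0.1,"wx":0,"wy":0,"wz":0},
    {"jaw":-1,"tx":0,"ty":0,"tz":0.1,"wx":0,"wy":0,"wz":0},
    {"jaw":-1,"tx":0,"ty":0,"tz":0.1,"wx":0,"wy":0,"wz":0},
    {"jaw":-1,"tx":0,"ty":0,"tz":0,"wx":0,"wy":0,"wz":0}
  ]
}}

```text
clock: 14.2
tcp_pos: [0.4879, 0.2311, 0.3366]
orientation: [-0.0, 0.087, 0.996, 0.0]
wrist_force: [-0.5, 0.8, -0.5]
finger_gap: 0.0172
```

Call:
{"method": "carry_out", "body": {
  "motion": [
    {"jaw":-1,"tx":0,"ty":0,"tz":0.1,"wx":0,"wy":0,"wz":0},
    {"jaw":-1,"tx":0,"ty":0,"tz":0.1,"wx":0,"wy":0,"wz":0},
    {"jaw":-1,"tx":0,"ty":0,"tz":0.1,"wx":0,"wy":0,"wz":0},
    {"jaw":-1,"tx":0,"ty":0,"tz":0,"wx":0,"wy":0,"wz":0}
  ]
}}

```text
clock: 14.7
tcp_pos: [0.4879, 0.2311, 0.3336]
orientation: [-0.0, 0.087, 0.996, 0.0]
wrist_force: [0.7, -0.1, 0.3]
finger_gap: 0.0175
```

Now 19 mm deep and still no contact.

Call:
{"method": "carry_out", "body": {
  "motion": [
    {"jaw":-1,"tx":0,"ty":0,"tz":0.1,"wx":0,"wy":0,"wz":0},
    {"jaw":-1,"tx":0,"ty":0,"tz":0.1,"wx":0,"wy":0,"wz":0},
    {"jaw":-1,"tx":0,"ty":0,"tz":0.1,"wx":0,"wy":0,"wz":0},
    {"jaw":-1,"tx":0,"ty":0,"tz":0,"wx":0,"wy":0,"wz":0}
  ]
}}

```text
clock: 15.2
tcp_pos: [0.4879, 0.2311, 0.3306]
orientation: [-0.0, 0.087, 0.996, -0.0]
wrist_force: [0.3, 0.2, -0.9]
finger_gap: 0.0175
```

```bash
python3 -c "
from h import *
s=get_state();print(s['wrist_force'],s['tcp_pos'])"
```

```text
[ 0.28910542  0.17135742 -0.85348292] [0.4879195  0.23108105 0.33057179]
```

Call:
{"method": "carry_out", "body": {
  "motion": [
    {"jaw":-1,"tx":0,"ty":0,"tz":0.1,"wx":0,"wy":0,"wz":0},
    {"jaw":-1,"tx":0,"ty":0,"tz":0.1,"wx":0,"wy":0,"wz":0},
    {"jaw":-1,"tx":0,"ty":0,"tz":0.1,"wx":0,"wy":0,"wz":0},
    {"jaw":-1,"tx":0,"ty":0,"tz":0,"wx":0,"wy":0,"wz":0}
  ]
}}

```text
clock: 15.7
tcp_pos: [0.4879, 0.2311, 0.3276]
orientation: [-0.0, 0.087, 0.996, -0.0]
wrist_force: [0.5, 0.6, 0.9]
finger_gap: 0.0173
```

Call:
{"method": "carry_out", "body": {
  "motion": [
    {"jaw":-1,"tx":0,"ty":0,"tz":0.1,"wx":0,"wy":0,"wz":0},
    {"jaw":-1,"tx":0,"ty":0,"tz":0.1,"wx":0,"wy":0,"wz":0},
    {"jaw":-1,"tx":0,"ty":0,"tz":0,"wx":0,"wy":0,"wz":0}
  ]
}}

```text
clock: 16.08
tcp_pos: [0.4879, 0.2311, 0.3256]
orientation: [-0.0, 0.087, 0.996, 0.0]
wrist_force: [-0.1, -0.9, -0.8]
finger_gap: 0.0175
```

Call:
{"method": "carry_out", "body": {
  "motion": [
    {"jaw":-1,"tx":0,"ty":0,"tz":0.1,"wx":0,"wy":0,"wz":0},
    {"jaw":-1,"tx":0,"ty":0,"tz":0.1,"wx":0,"wy":0,"wz":0},
    {"jaw":-1,"tx":0,"ty":0,"tz":0,"wx":0,"wy":0,"wz":0}
  ]
}}

```text
clock: 16.45
tcp_pos: [0.488, 0.2311, 0.3241]
orientation: [0.0, 0.087, 0.996, 0.0]
wrist_force: [0.1, -0.1, 2.2]
finger_gap: 0.0173
```

First contact shows at about 28 mm depth: the arm lags 0.5 mm and the force reads about 2 to 3 N. I continue gently.

Call:
{"method": "carry_out", "body": {
  "motion": [
    {"jaw":-1,"tx":0,"ty":0,"tz":0.1,"wx":0,"wy":0,"wz":0},
    {"jaw":-1,"tx":0,"ty":0,"tz":0.1,"wx":0,"wy":0,"wz":0},
    {"jaw":-1,"tx":0,"ty":0,"tz":0,"wx":0,"wy":0,"wz":0}
  ]
}}

```text
clock: 16.82
tcp_pos: [0.488, 0.2312, 0.3227]
orientation: [0.001, 0.087, 0.996, 0.0]
wrist_force: [-1.1, -0.7, 7.6]
finger_gap: 0.0174
```

Call:
{"method": "carry_out", "body": {
  "motion": [
    {"jaw":-1,"tx":0,"ty":0,"tz":0.1,"wx":0,"wy":0,"wz":0},
    {"jaw":-1,"tx":0,"ty":0,"tz":0,"wx":0,"wy":0,"wz":0},
    {"jaw":-1,"tx":0,"ty":0,"tz":0,"wx":0,"wy":0,"wz":0}
  ]
}}

```text
clock: 17.2
tcp_pos: [0.488, 0.2312, 0.3217]
orientation: [0.001, 0.087, 0.996, 0.0]
wrist_force: [-1.7, 0.6, 7.6]
finger_gap: 0.0171
```

Call:
{"method": "carry_out", "body": {
  "motion": [
    {"jaw":-1,"tx":0,"ty":0,"tz":0.1,"wx":0,"wy":0,"wz":0},
    {"jaw":-1,"tx":0,"ty":0,"tz":0,"wx":0,"wy":0,"wz":0},
    {"jaw":-1,"tx":0,"ty":0,"tz":0,"wx":0,"wy":0,"wz":0}
  ]
}}

```text
clock: 17.58
tcp_pos: [0.488, 0.2312, 0.3207]
orientation: [0.001, 0.087, 0.996, 0.0]
wrist_force: [-2.1, 0.5, 6.3]
finger_gap: 0.0174
```

```bash
python3 - <<'E'
from h import *
s=get_state();print(s["tcp_pos"],s["orientation"],s["wrist_force"],s["ft_torque"],s["clock"])
c=eyes.calibration("wrist");im=eyes.read_camera("wrist");cv2.imwrite("pics/w9.png",im)
E
```

```text
[0.48800797 0.23122471 0.32071229] [6.03046455e-04 8.72177242e-02 9.96189006e-01 4.11877603e-04] [-2.08113922  0.51853508  6.32176914] [-0.03077695  0.47310881 -0.00617069] 17.575
```

View pics/w9.png

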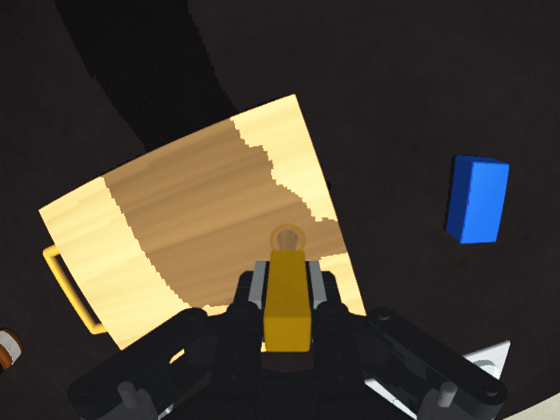

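The drawer is still shut at roughly 3.8 mm of press. I continue in small steps.

Call:
{"method": "carry_out", "body": {
  "motion": [
    {"jaw":-1,"tx":0,"ty":0,"tz":0.1,"wx":0,"wy":0,"wz":0},
    {"jaw":-1,"tx":0,"ty":0,"tz":0,"wx":0,"wy":0,"wz":0}
  ]
}}

```text
clock: 17.88
tcp_pos: [0.488, 0.2312, 0.3197]
orientation: [0.001, 0.087, 0.996, 0.0]
wrist_force: [-2.3, -0.2, 6.7]
finger_gap: 0.0175
```

Call:
{"method": "carry_out", "body": {
  "motion": [
    {"jaw":-1,"tx":0,"ty":0,"tz":0.1,"wx":0,"wy":0,"wz":0},
    {"jaw":-1,"tx":0,"ty":0,"tz":0,"wx":0,"wy":0,"wz":0}
  ]
}}

```text
clock: 18.12
tcp_pos: [0.488, 0.2312, 0.3188]
orientation: [0.001, 0.087, 0.996, 0.0]
wrist_force: [-1.7, -0.1, 6.8]
finger_gap: 0.0173
```

```bash
python3 - <<'E'
from h import *
s=get_state();print(s["tcp_pos"],s["orientation"],s["wrist_force"],s["ft_torque"],s["clock"])
c=eyes.calibration("wrist");im=eyes.read_camera("wrist");cv2.imwrite("pics/w10.png",im)
E
```

```text
[0.48801305 0.23123153 0.31881577] [6.55528916e-04 8.72437237e-02 9.96186679e-01 4.51561670e-04] [-1.73060673 -0.13435843  6.83861924] [0.00921733 0.50829794 0.00380147] 18.125
```

View pics/w10.png

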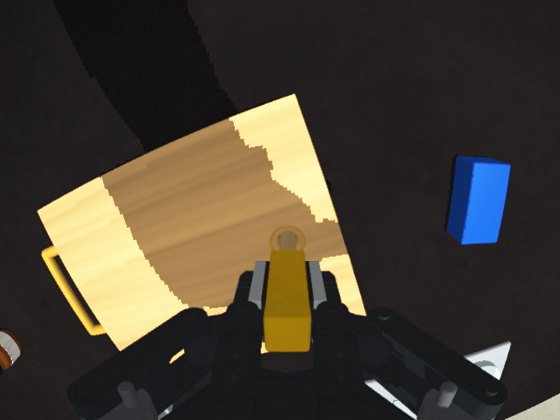

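Call:
{"method": "carry_out", "body": {
  "motion": [
    {"jaw":-1,"tx":0,"ty":0,"tz":0.1,"wx":0,"wy":0,"wz":0},
    {"jaw":-1,"tx":0,"ty":0,"tz":0,"wx":0,"wy":0,"wz":0}
  ]
}}

```text
clock: 18.42
tcp_pos: [0.488, 0.2313, 0.3175]
orientation: [0.001, 0.087, 0.996, 0.001]
wrist_force: [-1.3, 0.3, 5.7]
finger_gap: 0.0173
```

```bash
python3 - <<'E'
from h import *
s=get_state();print(s["tcp_pos"],s["orientation"],s["wrist_force"],s["ft_torque"],s["clock"])
c=eyes.calibration("wrist");im=eyes.read_camera("wrist");cv2.imwrite("pics/w11.png",im)
E
```

```text
[0.48802021 0.23128118 0.31752456] [5.15405364e-04 8.72249891e-02 9.96188364e-01 5.27528209e-04] [-1.329238    0.28353769  5.72354288] [ 0.06987609  0.47233034 -0.02085817] 18.425
```

View pics/w11.png

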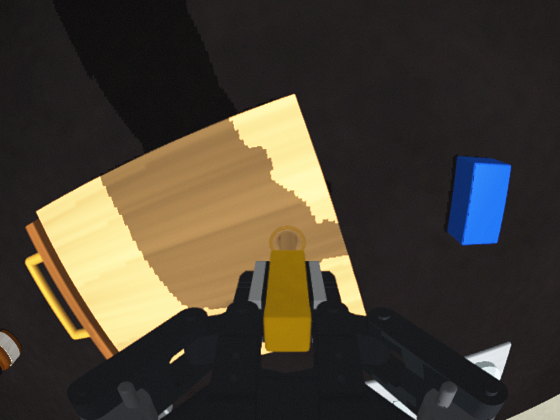

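The drawer has sprung open: its front is now clear of the top at (60,300). I withdraw straight up.

Call:
{"method": "carry_out", "body": {
  "motion": [
    {"jaw":-1,"tx":0,"ty":0,"tz":0,"wx":0,"wy":0,"wz":0},
    {"jaw":-1,"tx":0,"ty":0,"tz":-0.5,"wx":0,"wy":0,"wz":0},
    {"jaw":-1,"tx":0,"ty":0,"tz":-1,"wx":0,"wy":0,"wz":0},
    {"jaw":-1,"tx":0,"ty":0,"tz":-1,"wx":0,"wy":0,"wz":0},
    {"jaw":-1,"tx":0,"ty":0,"tz":-1,"wx":0,"wy":0,"wz":0},
    {"jaw":-1,"tx":0,"ty":0,"tz":-1,"wx":0,"wy":0,"wz":0},
    {"jaw":-1,"tx":0,"ty":0,"tz":-1,"wx":0,"wy":0,"wz":0},
    {"jaw":-1,"tx":0,"ty":0,"tz":-2,"wx":0,"wy":0,"wz":0},
    {"jaw":-1,"tx":0,"ty":0,"tz":-2,"wx":0,"wy":0,"wz":0},
    {"jaw":-1,"tx":0,"ty":0,"tz":0,"wx":0,"wy":0,"wz":0},
    {"jaw":-1,"tx":0,"ty":0,"tz":0,"wx":0,"wy":0,"wz":0}
  ]
}}

```text
clock: 19.85
tcp_pos: [0.4878, 0.231, 0.4111]
orientation: [-0.0, 0.087, 0.996, -0.0]
wrist_force: [-0.3, 1.8, -1.3]
finger_gap: 0.0175
```

```bash
python3 - <<'E'
from h import *
s=get_state();p=s["tcp_pos"];print(p,s["wrist_force"],s["clock"])
c=eyes.calibration("wrist");im=eyes.read_camera("wrist")
for z in (p[2]-.2527,p[2]-.23): print(z,proj(c,[p[0],p[1],z],True))
cv2.imwrite("pics/w12.png",im);cv2.imwrite("pics/w12c.png",cv2.resize(im[190:260,250:330],None,fx=8,fy=8,interpolation=2))
E
```

```text
[0.48781959 0.23104848 0.41112393] [-0.25107879  1.75272159 -1.33768337] 19.85
0.1584239260125308 [287.44538784 219.83843413]
0.18112392601253077 [287.48618446 231.7048745 ]
```

View pics/w12c.png

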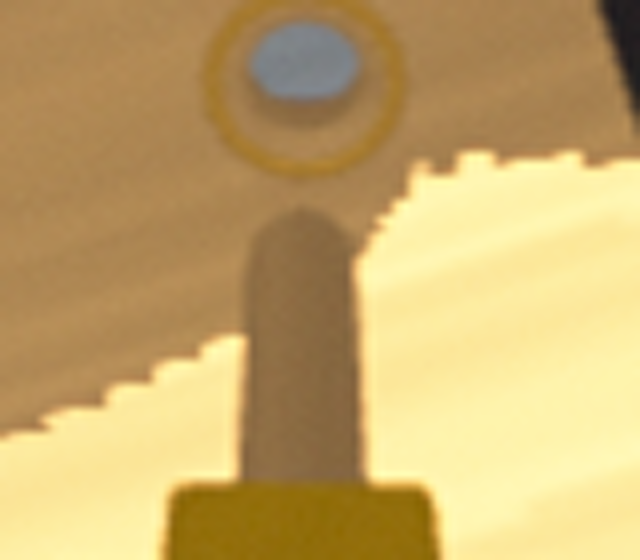

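View pics/w12.png

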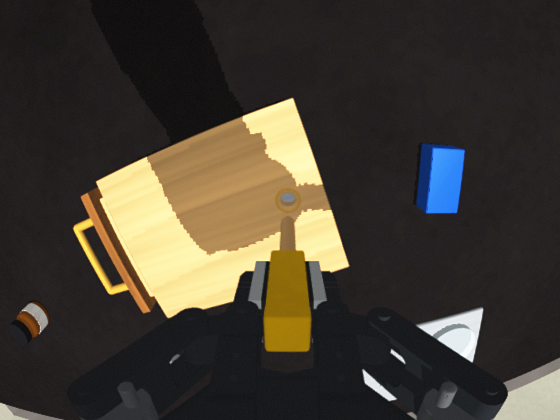

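The tip sits at the same place in the tool as before, so the dowel has not slipped. I return to the recorded pick pose above the stand.

Call:
{"method": "carry_out", "body": {
  "motion": [
    {"jaw":-1,"tx":-0.59,"ty":-4.23,"tz":0,"wx":0,"wy":0,"wz":0},
    {"jaw":-1,"tx":-0.59,"ty":-4.23,"tz":0,"wx":0,"wy":0,"wz":0},
    {"jaw":-1,"tx":-0.59,"ty":-4.23,"tz":0,"wx":0,"wy":0,"wz":0},
    {"jaw":-1,"tx":-0.59,"ty":-4.23,"tz":0,"wx":0,"wy":0,"wz":0},
    {"jaw":-1,"tx":-0.59,"ty":-4.23,"tz":0,"wx":0,"wy":0,"wz":0},
    {"jaw":-1,"tx":-0.59,"ty":-4.23,"tz":0,"wx":0,"wy":0,"wz":0},
    {"jaw":-1,"tx":-0.59,"ty":-4.23,"tz":0,"wx":0,"wy":0,"wz":0},
    {"jaw":-1,"tx":-0.59,"ty":-4.23,"tz":0,"wx":0,"wy":0,"wz":0},
    {"jaw":-1,"tx":-0.59,"ty":-4.23,"tz":0,"wx":0,"wy":0,"wz":0},
    {"jaw":-1,"tx":-0.59,"ty":-4.23,"tz":0,"wx":0,"wy":0,"wz":0},
    {"jaw":-1,"tx":-0.59,"ty":-4.23,"tz":0,"wx":0,"wy":0,"wz":0},
    {"jaw":-1,"tx":-0.59,"ty":-4.23,"tz":0,"wx":0,"wy":0,"wz":0},
    {"jaw":-1,"tx":-0.59,"ty":-4.23,"tz":0,"wx":0,"wy":0,"wz":0},
    {"jaw":-1,"tx":0,"ty":0,"tz":0,"wx":0,"wy":0,"wz":0},
    {"jaw":-1,"tx":0,"ty":0,"tz":2,"wx":0,"wy":0,"wz":0},
    {"jaw":-1,"tx":0,"ty":0,"tz":2,"wx":0,"wy":0,"wz":0},
    {"jaw":-1,"tx":0,"ty":0,"tz":2,"wx":0,"wy":0,"wz":0},
    {"jaw":-1,"tx":0,"ty":0,"tz":0,"wx":0,"wy":0,"wz":0},
    {"jaw":-1,"tx":0,"ty":0,"tz":0,"wx":0,"wy":0,"wz":0},
    {"jaw":-1,"tx":0,"ty":0,"tz":0,"wx":0,"wy":0,"wz":0}
  ]
}}

```text
clock: 22.4
tcp_pos: [0.4681, -0.3237, 0.3527]
orientation: [0.001, 0.087, 0.996, -0.0]
wrist_force: [-1.1, -0.3, -0.4]
finger_gap: 0.0175
```

```bash
python3 - <<'E'
from h import *
s=get_state();p=s["tcp_pos"];print(p,s["wrist_force"],s["clock"],s["qvel"].round(3))
im=eyes.read_camera("wrist")
cv2.imwrite("pics/w13.png",im);cv2.imwrite("pics/w13c.png",cv2.resize(im[180:260,240:330],None,fx=7,fy=7,interpolation=2))
E
```

```text
[ 0.46810358 -0.32372647  0.3526782 ] [-1.13086793 -0.31574619 -0.42513134] 22.4 [-0.005  0.002 -0.    -0.001  0.     0.   ]
```

View pics/w13c.png

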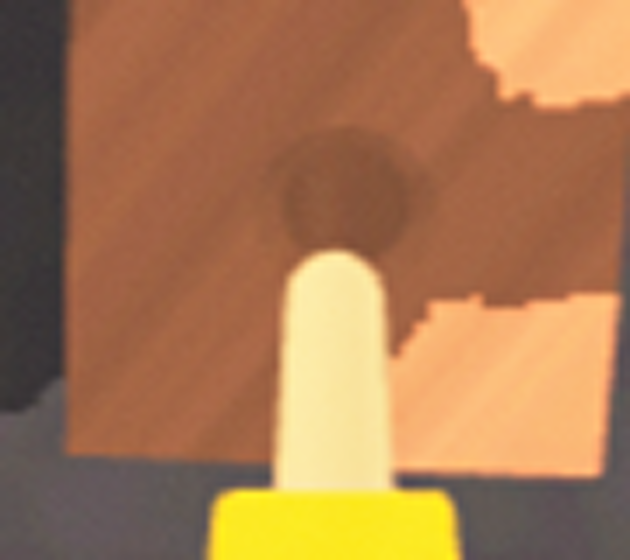

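Call:
{"method": "carry_out", "body": {
  "motion": [
    {"jaw":-1,"tx":0.1,"ty":0.1,"tz":0.8,"wx":0,"wy":0,"wz":0},
    {"jaw":-1,"tx":0,"ty":0,"tz":0.8,"wx":0,"wy":0,"wz":0},
    {"jaw":-1,"tx":0,"ty":0,"tz":0,"wx":0,"wy":0,"wz":0},
    {"jaw":-1,"tx":0,"ty":0,"tz":0,"wx":0,"wy":0,"wz":0}
  ]
}}

```text
clock: 22.95
tcp_pos: [0.467, -0.3226, 0.3355]
orientation: [-0.0, 0.087, 0.996, 0.0]
wrist_force: [-0.4, 0.0, -1.3]
finger_gap: 0.017
```

```bash
python3 - <<'E'
from h import *
s=get_state();p=s["tcp_pos"];print(p,s["wrist_force"],s["clock"],s["qvel"].round(3))
c=eyes.calibration("wrist");im=eyes.read_camera("wrist")
for z in (p[2]-.2527,.075): print(z,proj(c,[p[0],p[1],z],True))
cv2.imwrite("pics/w14c.png",cv2.resize(im[180:260,240:330],None,fx=7,fy=7,interpolation=2))
E
```

```text
[ 0.46699118 -0.32263721  0.33549948] [-0.44479912  0.02054497 -1.33405599] 22.95 [ 0.001 -0.004  0.009  0.002 -0.    -0.   ]
0.082799480295843 [287.25141374 219.75957942]
0.075 [287.23959431 216.15631674]
```

View pics/w14c.png

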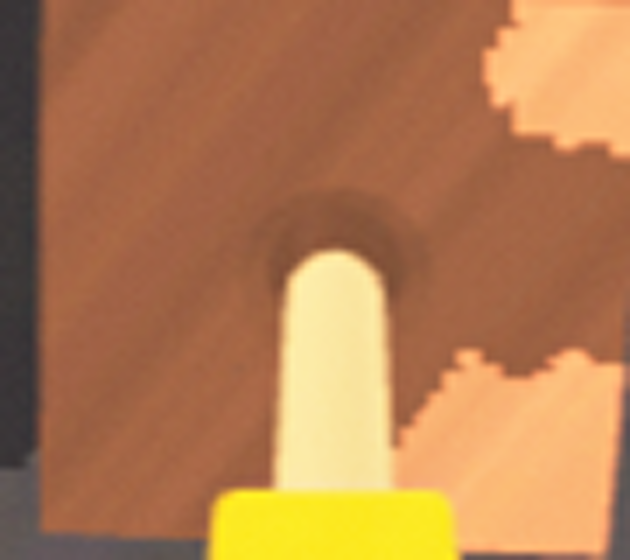

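The rim centre (337,273) now coincides with the projected dowel axis (336,273). I lower the dowel in.

Call:
{"method": "carry_out", "body": {
  "motion": [
    {"jaw":-1,"tx":0,"ty":0,"tz":0.5,"wx":0,"wy":0,"wz":0},
    {"jaw":-1,"tx":0,"ty":0,"tz":0.5,"wx":0,"wy":0,"wz":0},
    {"jaw":-1,"tx":0,"ty":0,"tz":0.5,"wx":0,"wy":0,"wz":0},
    {"jaw":-1,"tx":0,"ty":0,"tz":0.5,"wx":0,"wy":0,"wz":0},
    {"jaw":-1,"tx":0,"ty":0,"tz":0,"wx":0,"wy":0,"wz":0}
  ]
}}

```text
clock: 23.62
tcp_pos: [0.4669, -0.3224, 0.315]
orientation: [-0.0, 0.087, 0.996, 0.0]
wrist_force: [0.4, 0.8, -0.9]
finger_gap: 0.0174
```

Call:
{"method": "carry_out", "body": {
  "motion": [
    {"jaw":-1,"tx":0,"ty":0,"tz":1,"wx":0,"wy":0,"wz":0},
    {"jaw":-1,"tx":0,"ty":0,"tz":1,"wx":0,"wy":0,"wz":0},
    {"jaw":-1,"tx":0,"ty":0,"tz":1,"wx":0,"wy":0,"wz":0},
    {"jaw":-1,"tx":0,"ty":0,"tz":1,"wx":0,"wy":0,"wz":0},
    {"jaw":-1,"tx":0,"ty":0,"tz":0.8,"wx":0,"wy":0,"wz":0},
    {"jaw":-1,"tx":0,"ty":0,"tz":0.3,"wx":0,"wy":0,"wz":0},
    {"jaw":-1,"tx":0,"ty":0,"tz":0,"wx":0,"wy":0,"wz":0}
  ]
}}

```text
clock: 24.5
tcp_pos: [0.467, -0.3226, 0.2645]
orientation: [-0.0, 0.087, 0.996, 0.0]
wrist_force: [0.9, -0.2, -1.5]
finger_gap: 0.0177
```

Call:
{"method": "carry_out", "body": {
  "motion": [
    {"jaw":-1,"tx":0,"ty":0,"tz":0.1,"wx":0,"wy":0,"wz":0},
    {"jaw":-1,"tx":0,"ty":0,"tz":0.05,"wx":0,"wy":0,"wz":0},
    {"jaw":-0.4,"tx":0,"ty":0,"tz":0,"wx":0,"wy":0,"wz":0},
    {"jaw":-0.2,"tx":0,"ty":0,"tz":0,"wx":0,"wy":0,"wz":0},
    {"jaw":0.2,"tx":0,"ty":0,"tz":0,"wx":0,"wy":0,"wz":0},
    {"jaw":0.6,"tx":0,"ty":0,"tz":0,"wx":0,"wy":0,"wz":0},
    {"jaw":0.6,"tx":0,"ty":0,"tz":0,"wx":0,"wy":0,"wz":0},
    {"jaw":0.6,"tx":0,"ty":0,"tz":0,"wx":0,"wy":0,"wz":0}
  ]
}}

```text
clock: 25.5
tcp_pos: [0.467, -0.3226, 0.2631]
orientation: [-0.0, 0.087, 0.996, 0.0]
wrist_force: [0.8, -0.2, 0.1]
finger_gap: 0.0682
```

```bash
python3 - <<'E'
from h import *
s=get_state();p=s["tcp_pos"];print(p,s["finger_gap"],s["wrist_force"],s["clock"])
im=eyes.read_camera("wrist");cv2.imwrite("pics/w15.png",im)
E
```

```text
[ 0.46700212 -0.32258128  0.26312649] 0.06815558814192763 [ 0.75866737 -0.22617568  0.12410755] 25.5
```

View pics/w15.png

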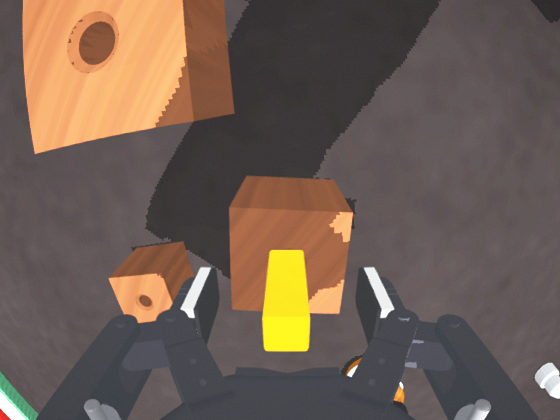

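The dowel stands seated in the stand. I lift off and look at the drawer from the top camera.

Call:
{"method": "carry_out", "body": {
  "motion": [
    {"jaw":0.6,"tx":0,"ty":0,"tz":-1,"wx":0,"wy":0,"wz":0},
    {"jaw":0.6,"tx":0,"ty":0,"tz":-2,"wx":0,"wy":0,"wz":0},
    {"jaw":0.6,"tx":0,"ty":0,"tz":-3,"wx":0,"wy":0,"wz":0},
    {"jaw":0.6,"tx":0,"ty":0,"tz":-3,"wx":0,"wy":0,"wz":0},
    {"jaw":0.6,"tx":0,"ty":0,"tz":-3,"wx":0,"wy":0,"wz":0},
    {"jaw":0.2,"tx":0,"ty":0,"tz":0,"wx":0,"wy":0,"wz":-9.7},
    {"jaw":-0.15,"tx":0,"ty":0,"tz":0,"wx":0,"wy":0,"wz":-9.7},
    {"jaw":-0.15,"tx":0,"ty":0,"tz":0,"wx":0,"wy":0,"wz":0},
    {"jaw":-0.15,"tx":0,"ty":0,"tz":0,"wx":0,"wy":0,"wz":0}
  ]
}}

```text
clock: 26.68
tcp_pos: [0.467, -0.3226, 0.3834]
orientation: [0.0, -0.08, 0.997, -0.0]
wrist_force: [0.2, -0.3, 0.2]
finger_gap: 0.0364
```

```bash
python3 - <<'E'
from h import *
s=get_state();p,M=Rt();print(p,M.round(4).tolist(),s["finger_gap"],s["clock"])
im=eyes.read_camera("top");cv2.imwrite("pics/t16.png",im)
cv2.imwrite("pics/t16c.png",cv2.resize(im[170:280,150:310],None,fx=5,fy=5,interpolation=2))
E
```

```text
[ 0.46700347 -0.32255829  0.38343533] [[-0.9871, -0.1604, 0.0002], [-0.1604, 0.9871, -0.0], [-0.0002, -0.0001, -1.0]] 0.03641511016464116 26.675
```

View pics/t16c.png

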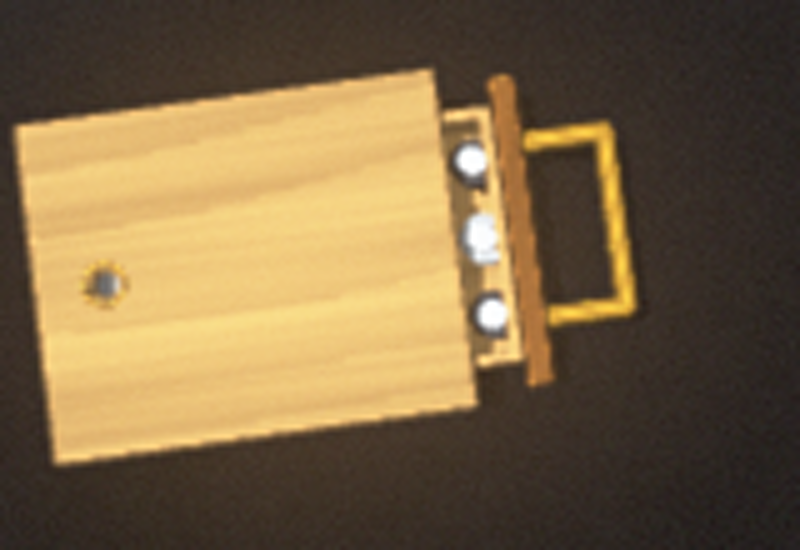

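View pics/t16.png

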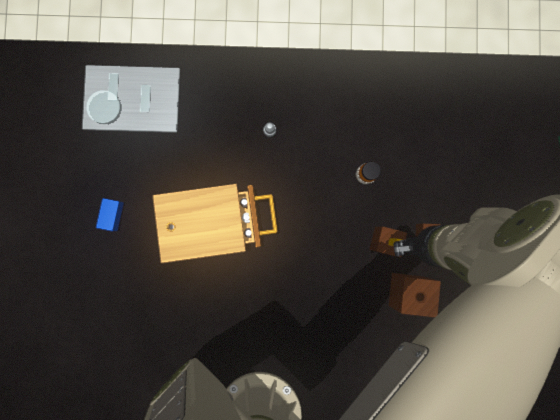

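```bash
python3 - <<'E'
from h import *
c=eyes.calibration("top")
f=lambda x,y,z:onz(c,(x+.5)/5-.5+150,(y+.5)/5-.5+170,z)
a,b=f(604,128,.068),f(628,307,.068);h=f(616,217,.068);print(a,b,np.linalg.norm(a-b),h)
print("hole",f(104,285,.1))
p,M=Rt()
d=h-p;d[2]=0;print(d,(M.T@d)*100)
E
```

```text
[ 0.57587364 -0.01370419  0.068     ] [ 0.48476192 -0.02863178  0.068     ] 0.09232648095471888 [ 0.53046426 -0.02117837  0.068     ]
hole [0.48792581 0.23019067 0.1       ]
[0.06346523 0.30140321 0.        ] [-1.11121215e+01  2.87269568e+01  1.34715458e-03]
```

Call:
{"method": "carry_out", "body": {
  "motion": [
    {"jaw":-0.35,"tx":-1.39,"ty":3.59,"tz":0,"wx":0,"wy":0,"wz":0},
    {"jaw":-0.35,"tx":-1.39,"ty":3.59,"tz":0,"wx":0,"wy":0,"wz":0},
    {"jaw":-0.35,"tx":-1.39,"ty":3.59,"tz":0,"wx":0,"wy":0,"wz":0},
    {"jaw":-0.35,"tx":-1.39,"ty":3.59,"tz":0,"wx":0,"wy":0,"wz":0},
    {"jaw":-0.35,"tx":-1.39,"ty":3.59,"tz":0,"wx":0,"wy":0,"wz":0},
    {"jaw":-0.35,"tx":-1.39,"ty":3.59,"tz":0,"wx":0,"wy":0,"wz":0},
    {"jaw":-0.35,"tx":-1.39,"ty":3.59,"tz":0,"wx":0,"wy":0,"wz":0},
    {"jaw":-0.35,"tx":-1.39,"ty":3.59,"tz":0,"wx":0,"wy":0,"wz":0},
    {"jaw":-0.35,"tx":0,"ty":0,"tz":3,"wx":0,"wy":0,"wz":0},
    {"jaw":-0.35,"tx":0,"ty":0,"tz":3,"wx":0,"wy":0,"wz":0},
    {"jaw":-0.35,"tx":0,"ty":0,"tz":2,"wx":0,"wy":0,"wz":0},
    {"jaw":-0.35,"tx":0,"ty":0,"tz":0,"wx":0,"wy":0,"wz":0},
    {"jaw":-0.35,"tx":0,"ty":0,"tz":0,"wx":0,"wy":0,"wz":0}
  ]
}}

```text
clock: 28.35
tcp_pos: [0.5302, -0.0212, 0.304]
orientation: [0.0, -0.081, 0.997, -0.0]
wrist_force: [-0.5, 0.3, -0.9]
finger_gap: 0.0281
```

```bash
python3 - <<'E'
from h import *
s=get_state();p,M=Rt();print(p,s["finger_gap"],s["clock"])
c=eyes.calibration("wrist");im=eyes.read_camera("wrist");cv2.imwrite("pics/w17.png",im)
for q in [(.5759,-.0137,.068),(.5305,-.0212,.068),(.4848,-.0286,.068)]: print(proj(c,q,True))
E
```

```text
[ 0.53023878 -0.02121458  0.30401515] 0.028113900054804183 28.35
[287.86513965 285.89679381]
[287.94697928 228.4513463 ]
[288.24719061 161.17658266]
```

View pics/w17.png

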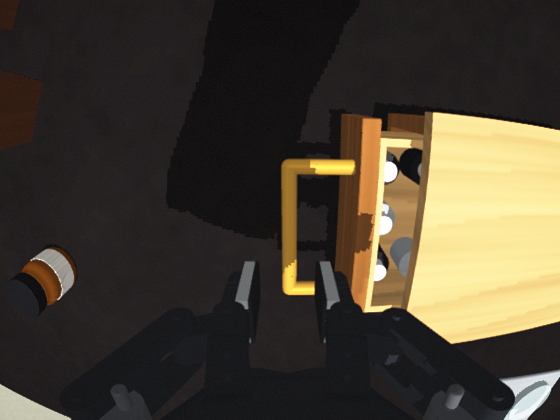

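The bar (u about 290) is centred between the fingers. I descend around it and close.

Call:
{"method": "carry_out", "body": {
  "motion": [
    {"jaw":-0.35,"tx":0,"ty":0,"tz":2,"wx":0,"wy":0,"wz":0},
    {"jaw":-0.35,"tx":0,"ty":0,"tz":2,"wx":0,"wy":0,"wz":0},
    {"jaw":-0.35,"tx":0,"ty":0,"tz":2,"wx":0,"wy":0,"wz":0},
    {"jaw":-0.35,"tx":0,"ty":0,"tz":1.5,"wx":0,"wy":0,"wz":0},
    {"jaw":-0.35,"tx":0,"ty":0,"tz":0.4,"wx":0,"wy":0,"wz":0},
    {"jaw":-0.35,"tx":0,"ty":0,"tz":0,"wx":0,"wy":0,"wz":0},
    {"jaw":-1,"tx":0,"ty":0,"tz":0,"wx":0,"wy":0,"wz":0},
    {"jaw":-1,"tx":0,"ty":0,"tz":0,"wx":0,"wy":0,"wz":0},
    {"jaw":-1,"tx":0,"ty":0,"tz":0,"wx":0,"wy":0,"wz":0},
    {"jaw":-1,"tx":0,"ty":0,"tz":0,"wx":0,"wy":0,"wz":0}
  ],
  "force": 30
}}

```text
clock: 29.65
tcp_pos: [0.5303, -0.0211, 0.2249]
orientation: [0.001, -0.082, 0.997, -0.0]
wrist_force: [-0.4, 1.0, 5.8]
finger_gap: 0.0085
```

The bar is gripped at about 9 mm. I pull.

Call:
{"method": "carry_out", "body": {
  "motion": [
    {"jaw":-1,"tx":0,"ty":-0.3,"tz":0,"wx":0,"wy":0,"wz":0},
    {"jaw":-1,"tx":0,"ty":-0.5,"tz":0,"wx":0,"wy":0,"wz":0},
    {"jaw":-1,"tx":0,"ty":-0.5,"tz":0,"wx":0,"wy":0,"wz":0},
    {"jaw":-1,"tx":0,"ty":-0.5,"tz":0,"wx":0,"wy":0,"wz":0},
    {"jaw":-1,"tx":0,"ty":-0.5,"tz":0,"wx":0,"wy":0,"wz":0},
    {"jaw":-1,"tx":0,"ty":-0.5,"tz":0,"wx":0,"wy":0,"wz":0},
    {"jaw":-1,"tx":0,"ty":-0.5,"tz":0,"wx":0,"wy":0,"wz":0},
    {"jaw":-1,"tx":0,"ty":-0.5,"tz":0,"wx":0,"wy":0,"wz":0},
    {"jaw":-1,"tx":0,"ty":-0.5,"tz":0,"wx":0,"wy":0,"wz":0},
    {"jaw":-1,"tx":0,"ty":-0.5,"tz":0,"wx":0,"wy":0,"wz":0},
    {"jaw":-1,"tx":0,"ty":-0.5,"tz":0,"wx":0,"wy":0,"wz":0},
    {"jaw":-1,"tx":0,"ty":-0.3,"tz":0,"wx":0,"wy":0,"wz":0},
    {"jaw":-1,"tx":0,"ty":0,"tz":0,"wx":0,"wy":0,"wz":0}
  ]
}}

```text
clock: 31.28
tcp_pos: [0.5396, -0.0766, 0.225]
orientation: [0.001, -0.082, 0.997, -0.0]
wrist_force: [-0.1, 0.3, 4.9]
finger_gap: 0.0086
```

```bash
python3 - <<'E'
from h import *
s=get_state();p,M=Rt();print(p,s["finger_gap"],s["clock"],s["wrist_force"])
cv2.imwrite("pics/t18.png",eyes.read_camera("top"));cv2.imwrite("pics/w18.png",eyes.read_camera("wrist"))
E
```

```text
[ 0.5395873  -0.07662528  0.22496238] 0.008626025066300634 31.275 [-0.1268598   0.30338345  4.91845922]
```

View pics/w18.png

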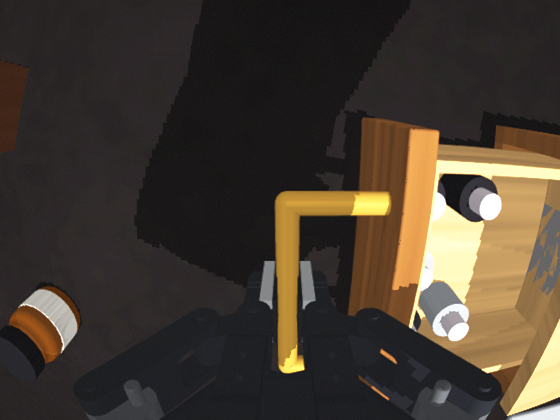

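The drawer came about 56 mm further, so it is about 86 mm out. I release and lift clear.

Call:
{"method": "carry_out", "body": {
  "motion": [
    {"jaw":-0.7,"tx":0,"ty":0,"tz":0,"wx":0,"wy":0,"wz":0},
    {"jaw":-0.4,"tx":0,"ty":0,"tz":0,"wx":0,"wy":0,"wz":0},
    {"jaw":-0.35,"tx":0,"ty":0,"tz":0,"wx":0,"wy":0,"wz":0},
    {"jaw":-0.35,"tx":0,"ty":0,"tz":0,"wx":0,"wy":0,"wz":0},
    {"jaw":-0.35,"tx":0,"ty":0,"tz":-1,"wx":0,"wy":0,"wz":0},
    {"jaw":-0.35,"tx":0,"ty":0,"tz":-2,"wx":0,"wy":0,"wz":0},
    {"jaw":-0.35,"tx":0,"ty":0,"tz":-3,"wx":0,"wy":0,"wz":0},
    {"jaw":-0.35,"tx":0,"ty":0,"tz":-3,"wx":0,"wy":0,"wz":0},
    {"jaw":-0.35,"tx":0,"ty":0,"tz":-3,"wx":0,"wy":0,"wz":0},
    {"jaw":-0.35,"tx":0,"ty":0,"tz":-3,"wx":0,"wy":0,"wz":0},
    {"jaw":-0.35,"tx":0,"ty":0,"tz":0,"wx":0,"wy":0,"wz":0},
    {"jaw":-0.35,"tx":0,"ty":0,"tz":0,"wx":0,"wy":0,"wz":0}
  ]
}}

```text
clock: 32.88
tcp_pos: [0.5388, -0.0763, 0.374]
orientation: [-0.0, -0.082, 0.997, 0.0]
wrist_force: [0.1, -0.8, -1.1]
finger_gap: 0.0274
```

```bash
python3 - <<'E'
from h import *
s=get_state();p,M=Rt();print(p,s["finger_gap"],s["clock"],s["wrist_force"])
c=eyes.calibration("wrist");cv2.imwrite("pics/w19.png",eyes.read_camera("wrist"));cv2.imwrite("pics/s19.png",eyes.read_camera("scene"));cv2.imwrite("pics/t19.png",eyes.read_camera("top"))
h=np.array([.49968,.16083+.0005]);ax=np.array([-.1635,.9865])
for d in (.075,.08,.085,.09): print(d,proj(c,[*(h-(.154+d)*ax),.068],True))
E
```

```text
[ 0.53882116 -0.07630407  0.37397524] 0.02743200022763062 32.875 [ 0.07372755 -0.82026135 -1.09180659]
0.075 [301.03555139 199.22288473]
0.08 [295.39710072 199.21600957]
0.085 [289.75360601 199.21163582]
0.09 [284.10846133 199.20977   ]
```

View pics/w19.png

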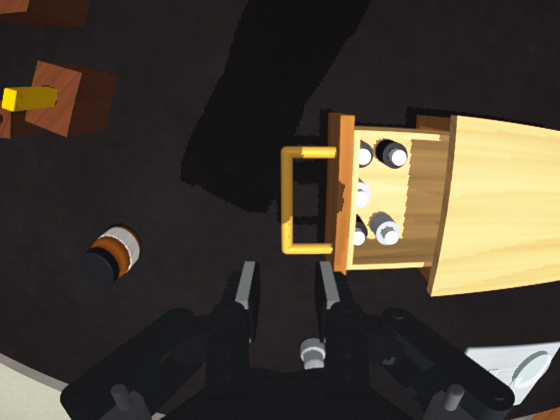

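View pics/s19.png

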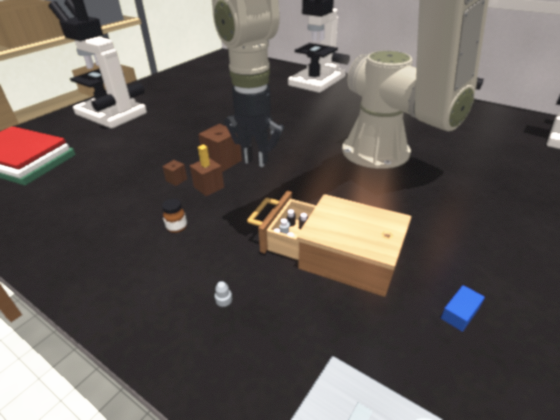

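View pics/t19.png

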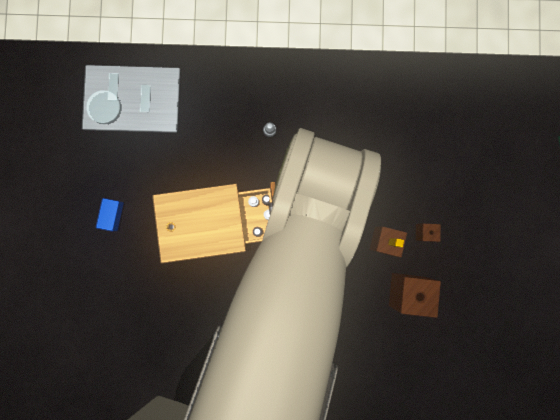

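The bar at u about 288 means the drawer is about 86 mm out. The dowel stands upright in the stand, the jar, objective and slide box are at their starting pixels, and the gripper is clear. I hand in.

```bash
python3 -c "
from workcell import env
print(env.hand_in())"
```

```text
the job is handed in; nothing more can be done
None
```

The drawer is about 86 mm out, the dowel is back upright in its stand, and I handed the job in with the clock at about 33 s; the hand-in gives no verdict.

- **Latch:** I lowered the dowel through the brass-rimmed hole and felt the latch at about 28 mm depth. I pressed until the drawer sprang open. The highest wrist force read at the end of a move was 7.6 N, against the 25 N limit.
- **Dowel:** It did not slip in the grip. Before lowering it I lined it up with the stand's hole in the wrist view, and the last pictures show it seated there.
- **Drawer:** I pulled the bar handle about 56 mm further and let go. The last wrist view puts the bar at about 86 mm out, against the 75 mm needed.
- **Bystanders:** The jar, loose objective and slide box are where they started in the last pictures. The gripper is raised clear of everything.

**Disagreements:** The wrist camera disagreed with the top camera by about 3 mm in x. I settled this by measuring the dowel tip against each hole at close range. One move call was refused because I had left out some of the required keys; nothing moved.

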